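# Nest the domed covers upside down and lid the nest

### The arm

A 7-joint arm with a two-finger parallel gripper is mounted at the origin on a cart in front of the work surface, level with it; the furniture and walls round the work are solid. World frame = base frame: x ahead of the robot, y to its left, z up, the work surface at z = 0. Lengths are in m, angles in rad, forces in N, time in s.
With the tool pointing down it reaches from about 0.425 to 1.025 m from the base axis. Payload 3.6 kg.
Tool frame: the origin (TCP) lies at the very end of the fingers, on their centre line; the grasp point (between the pads) lies 19 mm behind it; y points along the fingers, x is the direction in which the jaws open and shut, and the axes are right-handed (so a half turn about y gives the same grasp; the last joint's range is limited). The gripper opens to 85 mm and grips with 20 to 120 N. Pads are 22 mm wide; open, the fingers measure 114 mm over their backs; the gripper's body (76 mm by 85 mm) begins 54 mm behind the grasp point. The pads swing forward as they close: fully open they stand 13 mm farther back than shut.
Start: joints at [1.196, 0.591, 0.048, 1.609, -0.033, 0.943, -0.034], TCP at [0.201, -0.697, 0.231] pointing down, gripper open.
Joint ranges: [-2.69, 2.69], [-0.47, 2.24], [-1.27, 1.36], [0.19, 2.51], [-1.53, 4.68], [0.08, 2.07], [-3.09, 3.09]. Speed limits (rad/s): [2.57, 2.57, 3.14, 3.14, 3.14, 3.14, 3.14].

### API

Orientations are given as a unit quaternion [w, x, y, z].
In Python, from workcell import sensors, imaging, job gives the robot as it stands. The module is installed in compiled form; this text tells all that it offers.
- The arm moves only by the tool drive_tool, never from a script. Its argument "rows" is a list of rows, each a list of 7 numbers: the closure in counts, from 0 (fully open) to 255 (shut), then the shift along the tool's x, y, z in cm, then the turn, a rotation vector about the tool's x, y, z in rad. A call has 1 to 12 rows; each row is the pose to reach, as a shift and turn from the pose commanded when the call began, along the tool's axes at that moment; what a row does not reach only later rows make up. A row lasts 1/12 s, in which the tool goes at most 41.7 mm and 7.16 degrees, less where a joint would pass 70% of its speed; a pose out of reach is approached as far as the arm can. A call with a gripper value outside its range is refused whole. The fingers move at their own pace and stop on an object; "newtons" is the grip in N (left out, the last holds). Time passes only in rows, so rows that repeat a pose let the fingers close. It gives the time, the measured TCP pose, the force and the opening at its end, in the units of the state.
- sensors.get_state(): the state, without advancing time (a new reading comes with each control period).
- imaging.read_camera(name): name is "side" or "top"; returns a dict with "img" (420x560x3 uint8, red, green, blue), "K" (3x3 intrinsics, pixels), "rvec" (rotation vector, rad) and "tvec" (3), from world to camera coordinates, as OpenCV has them. Camera axes: x right, y down, z forward; pixel columns grow to the right and rows downward; lengths in m; the calibration is good to about 2 mm. A picture is of the moment at which its call begins. There is no depth.
- job.finish_job(): hands the job in, once; it reports no verdict.
The state is a dict: "clock": time; "joint_positions": joint angles; "qvel": joint speeds; "effort": joint torques, N m; "eef_pos": TCP position; "tcp_rot": TCP orientation; "force": force on the tool from outside, world axes, zero at the start; "wrist_torque": the same for the moment, N m; "gripper_width": finger opening in m.
Only numpy, scipy, OpenCV 4.12 (cv2) and the standard library are available. Lean on these libraries where they do the work, as an engineer would, in place of code of your own. Each camera call takes 0.05 s, during which the arm holds its last target. There are 200 camera calls.

### The job

Put the three small domed covers away clean side up: stand one upside down in the low round white dish, then each of the others upside down and level inside the one before, so that all three cup into one another. Finish by laying the flat pan lid level and centred over the open mouth of the top cover to keep the dust out. Set everything down rather than dropping it, and leave the other things on the table where they are.

Things in the scene. Friction and masses are not known exactly. Their poses are not given: they have to be found in the camera images.
- cover_a: Domed aluminium cover, one of three alike: 129 mm across, 62 mm high. Black knob 26 mm wide, 16 mm high; the side widens from 90 mm across (24 mm from the knob's end) to 111 mm (at 50 mm). The mouth has a straight blue rim 8 mm thick (113 mm across inside, 129 outside), 13 mm deep. Origin: centre of the knob's flat end; +z runs out of the mouth, whose edge is at z = 62 mm; inner floor at z = 19 mm. About 120 g.
- cover_b: Cover like cover_a. All three lie upside down, tipped onto knob edge and shoulder: +z leans 36 degrees from vertical to the cover's own -x side, roughly towards the robot. The rim can be pinched across its 8 mm, one finger inside, one outside, tool pointing along -z (so tilted like the cover); its high side, away from the robot, has the most room.
- cover_c: Cover like cover_a. In the nest +z points up. In the dish a cover stands with its knob on the floor, with about 5 mm play; one inside another stands with its knob on the lower one's inner floor, 19 mm higher, with about 3 mm play. 6 mm stays free between their blue rims, so a finger outside may reach at most 18 mm below the upper rim's edge.
- round_dish: Round white enamel dish with a dark edge, loose, 0.5 kg: 123 mm across, 44 mm high, 115 mm across inside, inner floor 4 mm above its underside. Origin: centre of its underside, z up. A cover standing in it has its origin 4 mm above the dish's; its mouth edge is then 66 mm above the table, 22 mm above the dish's edge.
- pan_lid: Flat rectangular steel pan lid, 159 x 177 mm, 13 mm thick, 0.3 kg, lying grip up. Origin: centre of its flat underside, z up. A bent-wire grip stands on its middle along its own y axis: 8 mm thick, 64 mm long, its straight part (40 mm long) 26 to 34 mm above the underside, fingertips on either side can go down to the lid.
- sauce_cup: Bystander: small steel sauce cup, 65 mm across, 37 mm high, standing between the dish and the pan lid. Origin: centre of underside.
- timer: Bystander: round white kitchen timer, 66 mm across, 53 mm high, standing behind the covers. Origin: centre of underside.
- probe_thermometer: Bystander: probe thermometer with a 45 mm dial, 134 mm long, lying at the left, by the slicer. Origin: under its middle.

How it is judged:
By the outcome, as a careful person would: the job done as asked, in the order asked, and still so for the second after the job is handed in, with the robot touching nothing.
It also fails if it takes over 72 s, if anything falls off the work surface, if the arm or the gripper's body presses on something with over 40 N, if the wrist force passes 120 N, or if a joint passes its speed limit or range.

## Working session

There is one attempt and no reset: what is moved stays moved. The work goes in short steps, Python scripts to look and compute and a tool call to move; the robot and the scene stay as the last step left them, time stands still between calls to the robot, and variables do not carry over. Pictures are saved under pics/ and viewed, about 8 in all and at most 12, crops included, and the job is handed in when it is done.

Besides the shell and the picture viewer there is one more tool, called after "Call:" as name(argument=value, ...), one argument or row to a line, values as JSON. drive_tool: Moves the arm, as the interface text tells. Its arguments: {"type":"object","properties":{"rows":{"type":"array"},"newtons":{"type":"number"}},"required":["rows"]}

```bash
mkdir -p pics
cat > h.py <<'E'
import numpy as np,cv2
from scipy.spatial.transform import Rotation as R
from workcell import sensors,imaging,job
def cam(n,save=None):
    c=imaging.read_camera(n)
    if save: cv2.imwrite('pics/'+save,c['img'][:,:,::-1])
    return c
def ray(c,u,v):
    Rm=cv2.Rodrigues(np.array(c['rvec'],float))[0]; t=np.array(c['tvec'],float).ravel()
    d=Rm.T@np.linalg.inv(c['K'])@np.array([u,v,1.]); o=-Rm.T@t
    return o,d/np.linalg.norm(d)
def onz(c,u,v,z):
    o,d=ray(c,u,v); return o+d*(z-o[2])/d[2]
def proj(c,P):
    return cv2.projectPoints(np.array(P,float).reshape(-1,3),np.array(c['rvec'],float),np.array(c['tvec'],float),np.array(c['K'],float),None)[0].reshape(-1,2)
def tri(c1,p1,c2,p2):
    o1,d1=ray(c1,*p1);o2,d2=ray(c2,*p2)
    s=np.linalg.lstsq(np.array([d1,-d2]).T,o2-o1,rcond=None)[0]
    a=o1+s[0]*d1;b=o2+s[1]*d2
    return (a+b)/2,np.linalg.norm(a-b)
def pose():
    s=sensors.get_state(); q=np.array(s['tcp_rot']); return np.array(s['eef_pos']),R.from_quat(q[[1,2,3,0]]),s
E
python3 - <<'E'
from h import *
a=cam('top');b=cam('side')
cv2.imwrite('pics/t0.png',cv2.resize(a['img'][:,:,::-1],(784,588)));cv2.imwrite('pics/s0.png',cv2.resize(b['img'][:,:,::-1],(784,588)))
import pickle;pickle.dump((a,b),open('v0.pkl','wb'))
print(ray(a,280,210),ray(b,280,210),a['K'],b['K'])
p,r,s=pose();print(p,r.as_matrix().round(3),s)
E
```

```text
(array([0.4166957 , 0.03229756, 0.98177071]), array([ 0.1440205 , -0.0104877 , -0.98951913])) (array([-0.06711808,  0.20058608,  0.96835208]), array([ 0.55035329, -0.1327806 , -0.82430611])) [[424.85018217   0.         273.39312252]
 [  0.         424.85018217 210.05413264]
 [  0.           0.           1.        ]] [[407.8906445    0.         282.04251244]
 [  0.         407.8906445  207.91598448]
 [  0.           0.           1.        ]]
[ 0.20070822 -0.69588271  0.23024787] [[ 0.277 -0.001  0.961]
 [-0.961  0.002  0.277]
 [-0.002 -1.    -0.   ]] {'clock': 0.1, 'joint_positions': array([ 1.19649904,  0.59203432,  0.04831908,  1.60970139, -0.03331198,
        0.94270532, -0.03369157]), 'qvel': array([ 1.07013191e-03, -2.03219528e-03, -7.00391094e-04, -3.17997686e-03,
       -3.44116779e-05,  1.39935664e-04, -2.11313624e-03]), 'effort': array([ 4.87789788e-03, -5.49994504e+01,  1.55403838e+00, -1.98823303e+01,
        9.83756909e-03,  3.82510072e-03,  1.64532486e-05]), 'eef_pos': array([ 0.20070822, -0.69588271,  0.23024787]), 'tcp_rot': array([ 0.56546503, -0.56466194,  0.4256919 , -0.42449099]), 'force': array([ 0.17765617, -0.3973648 ,  1.2335743 ]), 'wrist_torque': array([-0.02483329, -0.04400566, -0.00727045]), 'gripper_width': 0.08554044653931636}
```

View pics/t0.png

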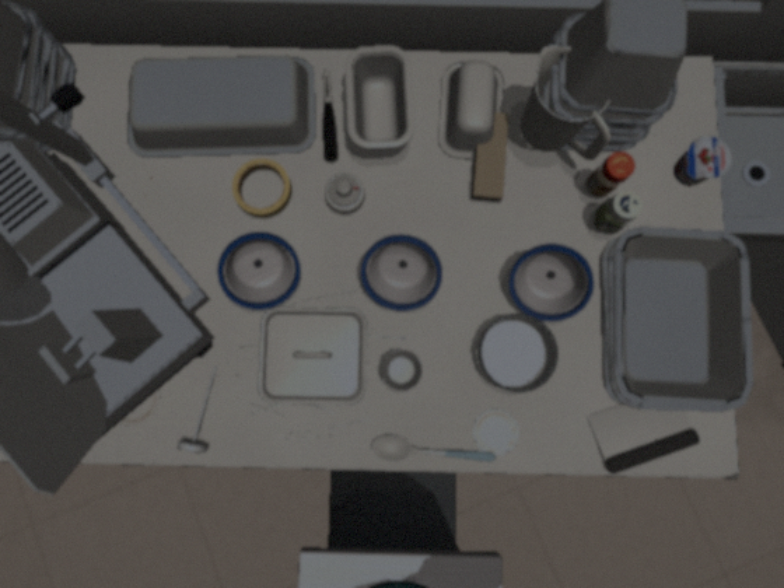

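View pics/s0.png

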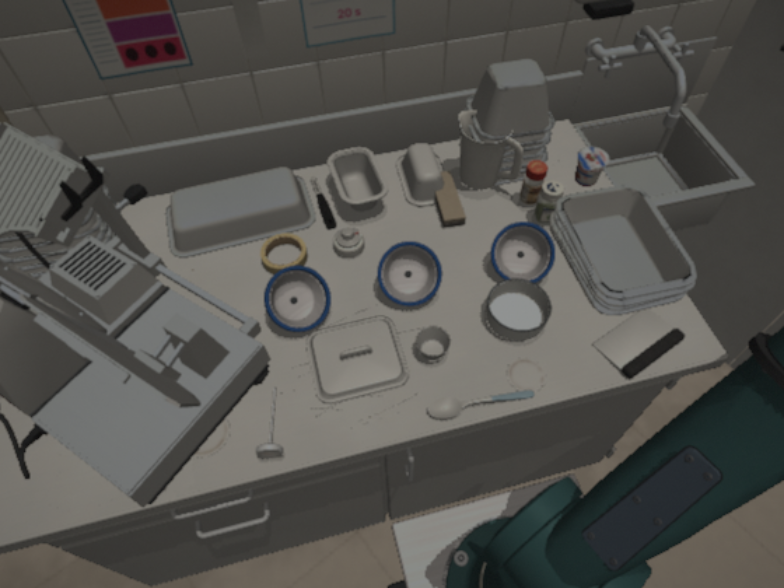

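Top view (784-px scaling): covers have blue rings at about (259,270), (401,272) and (550,282). The dish is at (514,352), the cup at (400,370) and the lid at (312,355) with its wire running along image x. The side view looks almost along the cover axes, with rings at (297,300), (409,275) and (522,255).

```bash
cat > m.py <<'E'
from h import *
import pickle
a,b=pickle.load(open('v0.pkl','rb'))
for n,c in (('top',a),('side',b)):
    im=c['img']; hsv=cv2.cvtColor(im,cv2.COLOR_RGB2HSV)
    m=cv2.inRange(hsv,(105,110,40),(130,255,255)); m=cv2.morphologyEx(m,cv2.MORPH_CLOSE,np.ones((3,3)))
    cs,h=cv2.findContours(m,cv2.RETR_CCOMP,cv2.CHAIN_APPROX_NONE)
    L=[]
    for i,k in enumerate(cs):
        if h[0][i][3]<0 and cv2.contourArea(k)>800:
            eo=cv2.fitEllipse(k)
            ch=h[0][i][2];best=None
            while ch>=0:
                if cv2.contourArea(cs[ch])>500: best=cv2.fitEllipse(cs[ch])
                ch=h[0][ch][0]
            # dot
            x0,y0=map(int,(best or eo)[0]); w=im[y0-14:y0+15,x0-14:x0+15].mean(2)
            d=np.clip(np.median(w)-25-w,0,None); yy,xx=np.mgrid[:29,:29]
            dot=(x0-14+(d*xx).sum()/d.sum(),y0-14+(d*yy).sum()/d.sum())
            L.append((eo,best,dot))
    L.sort(key=lambda e:e[0][0][0])
    for e in L:
        print(n,'outer',np.round(e[0][0],1),np.round(e[0][1],1),'inner',e[1] and np.round(e[1][0],1),e[1] and np.round(e[1][1],1),'dot',np.round(e[2],1))
        C=onz(c,*e[0][0],.0578);Ci=onz(c,*e[1][0],.0578) if e[1] else None;D=onz(c,*e[2],.023)
        v=C-D
        print('   C',C.round(4),'Ci',Ci,'dot',D.round(4),'len',np.linalg.norm(v[:2]).round(4),'az',np.degrees(np.arctan2(v[1],v[0])).round(1))
    c['L']=L
for i in range(3):
    print(tri(a,a['L'][i][2],b,b['L'][i][2]),tri(a,a['L'][i][1][0],b,b['L'][i][1][0]))
im=np.hstack([cv2.resize(a['img'][205:320,170:410],None,fx=3,fy=3,interpolation=2)])
cv2.imwrite('pics/t1.png',im[:,:,::-1])
im=cv2.resize(b['img'][160:290,200:420],None,fx=3,fy=3,interpolation=2)
cv2.imwrite('pics/s1.png',im[:,:,::-1])
E
python3 m.py
```

```text
top outer [184.6 193.1] [52.4 56.3] inner [184.8 193.5] [47.4 54.3] dot [183.4 187.7]
   C [0.5843 0.2341 0.0578] Ci [0.58337975 0.23360876 0.0578    ] dot [0.603  0.2453 0.023 ] len 0.0218 az -149.1
top outer [286.1 194.5] [51.  55.2] inner [286.3 194.8] [46.6 53.4] dot [288.9 187. ]
   C [0.5861 0.0097 0.0578] Ci [0.58545597 0.00928193 0.0578    ] dot [0.6101 0.0027 0.023 ] len 0.025 az 163.9
top outer [393.2 201.5] [52.  58.1] inner [393.2 202. ] [48.1 55.2] dot [399.4 193.6]
   C [ 0.5756 -0.2264  0.0578] Ci [ 0.57459181 -0.22629758  0.0578    ] dot [ 0.6003 -0.2506  0.023 ] len 0.0346 az 135.7
side outer [212.  213.1] [45.3 46. ] inner [212.  213.1] [42.1 43.3] dot [209.6 203.9]
   C [0.5787 0.2336 0.0578] Ci [0.578653   0.23364967 0.0578    ] dot [0.6364 0.2366 0.023 ] len 0.0578 az -177.0
side outer [292.1 195.2] [44.2 44.4] inner [292.  195.2] [42.1 42.2] dot [291.8 185.1]
   C [0.5803 0.0089 0.0578] Ci [0.58044152 0.00926635 0.0578    ] dot [ 0.6407 -0.0074  0.023 ] len 0.0626 az 164.9
(array([0.59191497, 0.23327899, 0.08205683]), np.float64(0.00230625643627979)) (array([0.58452076, 0.23459975, 0.05003148]), np.float64(0.0014464610886651603))
(array([0.59897078, 0.00463443, 0.07866692]), np.float64(0.0004348148142554028)) (array([0.58670652, 0.00828535, 0.04940987]), np.float64(0.0016718493761729545))Traceback (most recent call last):
  File "m.py", line 29, in <module>
    print(tri(a,a['L'][i][2],b,b['L'][i][2]),tri(a,a['L'][i][1][0],b,b['L'][i][1][0]))
                               ~~~~~~^^^
IndexError: list index out of range
```

```bash
python3 - <<'E'
s=open('m.py').read()
s=s.replace("(105,110,40)","(103,90,35)").replace("np.ones((3,3))","np.ones((5,5))")
a=s.index("x0,y0=map");b=s.index("            L.append")
s=s[:a]+"""x0,y0=map(int,(best or eo)[0]); g=cv2.GaussianBlur(im.mean(2),(0,0),.8); y0-=4*(n=='top')
            w=g[y0-6:y0+7,x0-6:x0+7]; j,i0=np.unravel_index(w.argmin(),w.shape); q=g[y0-6+j-2:y0-6+j+3,x0-6+i0-2:x0-6+i0+3]
            d=q.max()-q; yy,xx=np.mgrid[:5,:5]; dot=(x0-6+i0-2+(d*xx).sum()/d.sum(),y0-6+j-2+(d*yy).sum()/d.sum())
"""+s[b:]
a=s.index("for i in range(3)"); t=s[a:].split('\n')
s=s[:a]+'\n'.join(t[2:])+'\n'+'\n'.join(t[:2])
open('m.py','w').write(s)
E
python3 m.py
```

```text
top outer [184.6 193.2] [52.9 56.8] inner [184.7 193.5] [46.9 53.7] dot [183.9 187.8]
   C [0.5841 0.2342 0.0578] Ci [0.58342564 0.23386196 0.0578    ] dot [0.6028 0.244  0.023 ] len 0.0211 az -152.4
top outer [286.2 194.6] [51.5 55.9] inner [286.2 194.9] [46.  52.8] dot [287.2 188.2]
   C [0.586  0.0095 0.0578] Ci [0.58523512 0.00939455 0.0578    ] dot [0.6072 0.0066 0.023 ] len 0.0214 az 172.1
top outer [393.1 201.6] [52.5 58.5] inner [393.1 202. ] [47.1 54.6] dot [393.  195.9]
   C [ 0.5754 -0.2262  0.0578] Ci [ 0.57445732 -0.22623112  0.0578    ] dot [ 0.5945 -0.2359  0.023 ] len 0.0214 az 153.2
side outer [212.  213.1] [45.4 46.3] inner [212. 213.] [41.5 43.1] dot [209.6 214.1]
   C [0.5787 0.2335 0.0578] Ci [0.57898277 0.23359383 0.0578    ] dot [0.6017 0.2419 0.023 ] len 0.0245 az -159.9
side outer [292.1 195.2] [44.3 44.6] inner [292.  195.2] [41.8 42.1] dot [291.  195.6]
   C [0.5804 0.009  0.0578] Ci [0.58049231 0.00925239 0.0578    ] dot [0.6045 0.0049 0.023 ] len 0.0245 az 170.5
(array([0.60244034, 0.24297016, 0.02271783]), np.float64(0.0021955391948797085)) (array([0.58440528, 0.23460787, 0.05073169]), np.float64(0.0016413137994759476))
(array([0.60743779, 0.00534751, 0.01954152]), np.float64(0.002432312590951682)) (array([0.58638042, 0.00839828, 0.04994804]), np.float64(0.0017017050935420877))Traceback (most recent call last):
  File "m.py", line 34, in <module>
    print(tri(a,a['L'][i][2],b,b['L'][i][2]),tri(a,a['L'][i][1][0],b,b['L'][i][1][0]))
                               ~~~~~~^^^
IndexError: list index out of range
```

View pics/t1.png

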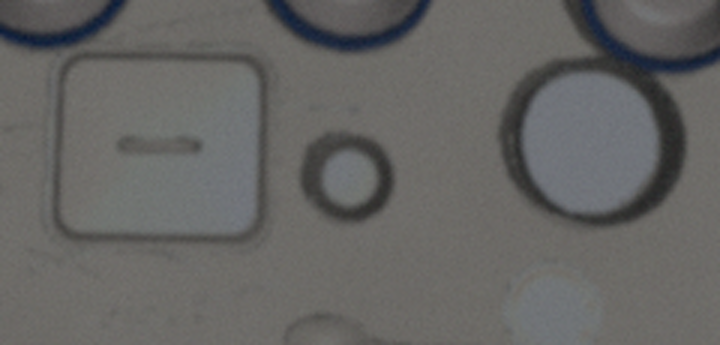

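View pics/s1.png

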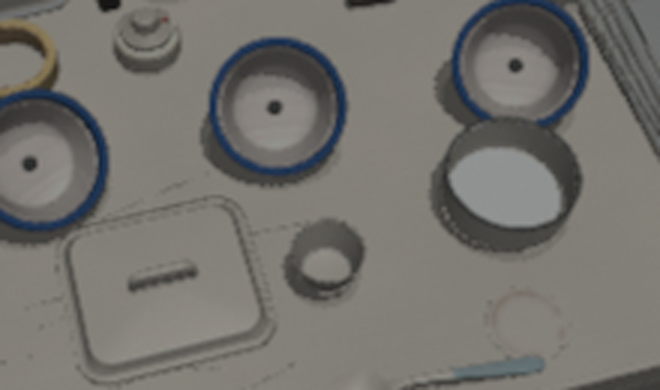

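```bash
cat >> h.py <<'E'
S,Cc=np.sin(np.radians(36)),np.cos(np.radians(36))
def coverframe(az):
    d=np.array([np.cos(az),np.sin(az),0.]); a=S*d+[0,0,Cc]; u=-Cc*d+[0,0,S]
    return a,u
def frame(x,y): return R.from_matrix(np.array([x,y,np.cross(x,y)]).T)
def plan(P,Rt,note=''):
    p,r,s=pose(); sh=r.inv().apply(np.asarray(P)-p)*100; rv=(r.inv()*Rt).as_rotvec()
    print(note,'shift cm',sh.round(2),'turn',rv.round(3),'| rows',max(np.linalg.norm(sh)/4.17,np.degrees(np.linalg.norm(rv))/7.16).round(1))
def grasp(Cx,Cy,azdeg,depth,r=.060):
    a,u=coverframe(np.radians(azdeg)); C=np.array([Cx,Cy,.0578])
    return C+r*u-depth*a,frame(u,-a)
E
python3 - <<'E'
from h import *
import pickle
a,b=pickle.load(open('v0.pkl','rb'))
T=lambda x,y:(170+x/3-.33,205+y/3-.33); Sd=lambda x,y:(200+x/3-.33,160+y/3-.33)
print('dish top',onz(a,*T(602,141),.044),'side',onz(b,*Sd(513,174),.044))
d=onz(a,*T(602,141),.044)
t=np.linspace(0,2*np.pi,16,endpoint=False); ring=d+.0615*np.c_[np.cos(t),np.sin(t),0*t]
print('side ring',((proj(b,ring)-[200,160])*3).round(0).tolist()); print('top ring',((proj(a,ring)-[170,205])*3).round(0).tolist())
print('floor in top', [onz(a,*T(x,y),.004).round(4) for x,y in((520,141),(662,141),(592,70),(592,215))])
print('lid corners mid', onz(a,*T(162,147),.013), 'wire top',onz(a,*T(160,145),.034),'side wire',onz(b,*Sd(163.5,276.5),.034))
print('lid l,r,t,b',[onz(a,*T(x,y),.010).round(4) for x,y in((60,147),(265,147),(162,55),(162,240))])
e1,e2=[onz(a,*T(x,145),.034) for x in(118,201)];print('wire',e1,e2)
e1,e2=[onz(b,*Sd(x,y),.034) for x,y in((130,285),(197,268))];print('wire s',e1,e2)
print('cover2 side',onz(b,*Sd(520,65),.0578),'dot',onz(b,*Sd(515,66),.023))
print('cup',onz(a,*T(348,177),.037),'timer',onz(a,345/1.4,193/1.4,.05))
P,Q=grasp(.5725,-.2247,153,-.08);print(P);plan(P,Q,'pre2')
P,Q=grasp(.5725,-.2247,153,.012);print(P);plan(P,Q,'g2')
E
```

```text
dish top [ 0.46506272 -0.17804834  0.044     ] side [ 0.46174972 -0.1790482   0.044     ]
side ring [[485.0, 117.0], [463.0, 126.0], [448.0, 142.0], [441.0, 163.0], [445.0, 185.0], [459.0, 206.0], [482.0, 221.0], [509.0, 228.0], [536.0, 227.0], [559.0, 216.0], [574.0, 199.0], [579.0, 178.0], [573.0, 156.0], [558.0, 136.0], [536.0, 122.0], [510.0, 116.0]]
top ring [[600.0, 57.0], [568.0, 62.0], [541.0, 80.0], [523.0, 106.0], [517.0, 138.0], [523.0, 171.0], [542.0, 199.0], [569.0, 218.0], [602.0, 225.0], [634.0, 219.0], [661.0, 201.0], [679.0, 174.0], [685.0, 142.0], [678.0, 110.0], [659.0, 82.0], [632.0, 64.0]]
floor in top [array([ 0.4657, -0.1244,  0.004 ]), array([ 0.4682, -0.2328,  0.004 ]), array([ 0.5215, -0.1799,  0.004 ]), array([ 0.4111, -0.1789,  0.004 ])]
lid corners mid [0.4546609  0.14787543 0.013     ] wire top [0.45527867 0.14690943 0.034     ] side wire [0.44665401 0.14804113 0.034     ]
lid l,r,t,b [array([0.453 , 0.2257, 0.01  ]), array([0.4565, 0.07  , 0.01  ]), array([0.525, 0.151, 0.01 ]), array([0.3852, 0.1455, 0.01  ])]
wire [0.45457992 0.17801966 0.034     ] [0.4559607  0.11654354 0.034     ]
wire s [0.44603281 0.17774528 0.034     ] [0.44728049 0.11808443 0.034     ]
cover2 side [ 0.56762957 -0.22598898  0.0578    ] dot [ 0.59199858 -0.23708997  0.023     ]
cup [0.43483794 0.00734704 0.037     ] timer [0.71624259 0.10205449 0.05      ]
[ 0.57385273 -0.22538925  0.15778847]
pre2 shift cm [-34.85   7.31  48.89] turn [ 0.256 -0.791 -0.594] | rows 14.5
[ 0.62203501 -0.24993935  0.08335891]
g2 shift cm [-31.14  14.75  52.84] turn [ 0.256 -0.791 -0.594] | rows 15.1
```

Call:
drive_tool(
  rows=[
    [120, -36.8, 3.3, 46.7, 0.256, -0.791, -0.594],
    [120, -36.8, 3.3, 46.7, 0.256, -0.791, -0.594],
    [120, -36.8, 3.3, 46.7, 0.256, -0.791, -0.594],
    [120, -36.8, 3.3, 46.7, 0.256, -0.791, -0.594],
    [120, -36.8, 3.3, 46.7, 0.256, -0.791, -0.594],
    [120, -36.8, 3.3, 46.7, 0.256, -0.791, -0.594],
    [120, -36.8, 3.3, 46.7, 0.256, -0.791, -0.594],
    [120, -36.8, 3.3, 46.7, 0.256, -0.791, -0.594],
    [120, -36.8, 3.3, 46.7, 0.256, -0.791, -0.594],
    [120, -36.8, 3.3, 46.7, 0.256, -0.791, -0.594],
    [120, -36.8, 3.3, 46.7, 0.256, -0.791, -0.594],
    [120, -36.8, 3.3, 46.7, 0.256, -0.791, -0.594],
  ],
  newtons=50,
)

```text
clock: 1.1
eef_pos: [0.3935, -0.442, 0.2302]
tcp_rot: [-0.617, 0.691, 0.017, 0.375]
force: [-0.4, 0.1, -1.2]
gripper_width: 0.0453
```

```bash
cat > g.py <<'E'
from h import *
import sys
Cx,Cy,az=map(float,sys.argv[1:4])
for d in map(float,sys.argv[4:]): 
    P,Q=grasp(Cx,Cy,az,d);plan(P,Q,'depth %g'%d)
p,r,s=pose();print(p,s['clock'],s['joint_positions'].round(2),s['gripper_width'],np.round(s['force'],1))
E
python3 g.py .571 -.225 153 -.08 -.03 .012
```

```text
depth -0.08 shift cm [-0.58  9.66 27.32] turn [-0.008 -0.066 -0.057] | rows 7.0
depth -0.03 shift cm [-0.29 14.65 27.29] turn [-0.008 -0.066 -0.057] | rows 7.4
depth 0.012 shift cm [-0.05 18.84 27.27] turn [-0.008 -0.066 -0.057] | rows 7.9
[ 0.39347769 -0.44195634  0.23021341] 1.1 [ 1.21  0.34 -0.4   2.26 -1.18  0.09  1.48] 0.045258460231003696 [-0.4  0.1 -1.2]
```

Call:
drive_tool(
  rows=[
    [120, -0.6, 5.0, 27.3, -0.008, -0.066, -0.057],
    [120, -0.6, 5.0, 27.3, -0.008, -0.066, -0.057],
    [120, -0.6, 5.0, 27.3, -0.008, -0.066, -0.057],
    [120, -0.6, 5.0, 27.3, -0.008, -0.066, -0.057],
    [120, -0.6, 5.0, 27.3, -0.008, -0.066, -0.057],
    [120, -0.6, 5.0, 27.3, -0.008, -0.066, -0.057],
    [120, -0.6, 5.0, 27.3, -0.008, -0.066, -0.057],
    [120, -0.6, 5.0, 27.3, -0.008, -0.066, -0.057],
    [120, -0.6, 5.0, 27.3, -0.008, -0.066, -0.057],
    [120, -0.6, 5.0, 27.3, -0.008, -0.066, -0.057],
  ],
)

```text
clock: 1.93
eef_pos: [0.548, -0.2417, 0.2546]
tcp_rot: [-0.609, 0.707, 0.04, 0.357]
force: [1.3, -0.6, -0.5]
gripper_width: 0.0453
```

```bash
python3 g.py .571 -.225 153 -.08 -.03 .012
```

```text
depth -0.08 shift cm [-4.16  8.85  2.56] turn [ 0.005 -0.001 -0.042] | rows 2.4
depth -0.03 shift cm [-3.96 13.85  2.59] turn [ 0.005 -0.001 -0.042] | rows 3.5
depth 0.012 shift cm [-3.78 18.05  2.6 ] turn [ 0.005 -0.001 -0.042] | rows 4.5
[ 0.54800257 -0.24165498  0.25464489] 1.9333 [-0.17  0.31  0.57  2.29 -1.53  0.08  1.36] 0.045299938363392925 [ 1.3 -0.6 -0.5]
```

Call:
drive_tool(
  rows=[
    [120, -4.2, 8.8, 2.6, 0.005, 0, -0.042],
    [120, -4.2, 8.8, 2.6, 0.005, 0, -0.042],
    [120, -4.2, 8.8, 2.6, 0.005, 0, -0.042],
    [120, -4.2, 8.8, 2.6, 0.005, 0, -0.042],
    [120, -4.2, 8.8, 2.6, 0.005, 0, -0.042],
  ],
)

```text
clock: 2.35
eef_pos: [0.5936, -0.2295, 0.2217]
tcp_rot: [-0.612, 0.709, 0.029, 0.348]
force: [-1.0, -0.3, 0.2]
gripper_width: 0.0452
```

```bash
python3 g.py .571 -.225 153 -.08 -.03 .012
```

```text
depth -0.08 shift cm [-5.13  4.33 -0.59] turn [ 0.009 -0.    -0.07 ] | rows 1.6
depth -0.03 shift cm [-4.78  9.32 -0.54] turn [ 0.009 -0.    -0.07 ] | rows 2.5
depth 0.012 shift cm [-4.49 13.51 -0.51] turn [ 0.009 -0.    -0.07 ] | rows 3.4
[ 0.59359784 -0.2294894   0.22167993] 2.35 [-0.16  0.41  0.52  2.23 -1.53  0.08  1.3 ] 0.04522471540505854 [-1.  -0.3  0.2]
```

Call:
drive_tool(
  rows=[
    [120, -4.9, 8.0, -0.5, 0.009, 0, -0.07],
    [120, -4.9, 8.0, -0.5, 0.009, 0, -0.07],
    [120, -4.9, 8.0, -0.5, 0.009, 0, -0.07],
    [120, -4.9, 8.0, -0.5, 0.009, 0, -0.07],
    [120, -4.9, 8.0, -0.5, 0.009, 0, -0.07],
    [120, -4.9, 8.0, -0.5, 0.009, 0, -0.07],
  ],
)

```text
clock: 2.85
eef_pos: [0.6245, -0.2404, 0.2057]
tcp_rot: [-0.612, 0.709, 0.027, 0.348]
force: [0.2, -0.7, -0.2]
gripper_width: 0.0453
```

```bash
python3 g.py .571 -.225 153 -.08 -.03 .012
```

```text
depth -0.08 shift cm [-7.03  1.28 -1.05] turn [ 0.011 -0.001 -0.073] | rows 1.7
depth -0.03 shift cm [-6.67  6.27 -1.  ] turn [ 0.011 -0.001 -0.073] | rows 2.2
depth 0.012 shift cm [-6.36 10.46 -0.95] turn [ 0.011 -0.001 -0.073] | rows 2.9
[ 0.62445168 -0.24040373  0.2056709 ] 2.85 [-0.11  0.47  0.46  2.17 -1.53  0.08  1.29] 0.04528330799834937 [ 0.2 -0.7 -0.2]
```

```bash
cat > kin.py <<'E'
from h import *
from scipy.optimize import least_squares
import itertools
D=[([1.196499,.592034,.048319,1.609701,-.033312,.942705,-.033692],[.200708,-.695883,.230248],[.565465,-.564662,.425692,-.424491]),
([1.21,.34,-.4,2.26,-1.18,.09,1.48],[.39348,-.44196,.23021],[-.617,.691,.017,.375]),
([-.17,.31,.57,2.29,-1.53,.08,1.36],[.548,-.24165,.25464],[-.609,.707,.04,.357]),
([-.16,.41,.52,2.23,-1.53,.08,1.3],[.5936,-.22949,.22168],[-.612,.709,.029,.348]),
([-.11,.47,.46,2.17,-1.53,.08,1.29],[.62445,-.2404,.20567],[-.612,.709,.027,.348])]
def fk(q,p,s):
    # p: o1,h,L1,L2,L3,o7,e ; s: signs
    r=R.from_euler('Z',s[0]*q[0]+p[0]); x=np.array([0,0,p[1]])
    x=x+r.apply([p[7],0,0])
    r=r*R.from_euler('Y',q[1])*R.from_euler('Z',s[1]*q[2]); x=x+r.apply([p[6],0,p[2]])
    r=r*R.from_euler('Y',q[3]); x=x+r.apply([-p[8],0,0])
    r=r*R.from_euler('Z',s[2]*q[4]); x=x+r.apply([0,0,p[3]])
    r=r*R.from_euler('Y',q[5]); x=x+r.apply([p[9],0,0]); r=r*R.from_euler('Z',s[3]*q[6]+p[5]); x=x+r.apply([0,0,p[4]])
    return x,r*R.from_euler('X',-np.pi/2) # tool y along z
def tq(w): return R.from_quat([w[1],w[2],w[3],w[0]])
def res(p,s):
    o=[]
    for q,x,w in D:
        X,r=fk(q,p,s); o+=list((X-x)*5)+list((tq(w).inv()*r).as_rotvec())
    return o
if __name__=='__main__':
    B=[]
    for s in itertools.product((1,-1),repeat=4):
        for o1 in(-2.4,-.1,1.7):
          for o7 in (0,1.57,3.14,-1.57):
            f=least_squares(res,[o1,.36,.5,.5,.25,o7,0,0,0,0],args=(s,)); B.append((f.cost,s,f.x))
    B.sort(key=lambda b:b[0])
    for b in B[:4]: print(b[0],b[1],b[2].round(4))
E
python3 kin.py
```

```text
12.890965787512565 (-1, -1, 1, -1) [ 3.1838 -0.5492 -0.8016 -0.8296 -1.0228 -0.0258  0.6088 -0.2542  0.3377
  0.0543]
12.890965789514059 (-1, -1, 1, -1) [-3.0994 -0.5492 -0.8016 -0.8296 -1.0228 -0.0257  0.6088 -0.2542  0.3377
  0.0543]
12.890965791981035 (-1, -1, 1, -1) [-3.0993 -0.5495 -0.8016 -0.8297 -1.023  -0.0262  0.6089 -0.2543  0.3379
  0.0542]
12.890965803125022 (-1, -1, 1, -1) [-3.0994 -0.5492 -0.8016 -0.8295 -1.0228 -0.0257  0.6088 -0.2542  0.3377
  0.0543]
```

```bash
sed -i "s/('X',-np.pi\/2)/('X',np.pi\/2)/" kin.py; python3 kin.py
```

```text
0.006817006109474266 (-1, -1, -1, -1) [-6.2100e-02  2.9380e-01  6.8630e-01  4.7830e-01  3.8020e-01 -3.1956e+00
 -5.9600e-02 -1.0000e-04 -5.2000e-03 -8.5000e-03]
0.006817006109474305 (-1, -1, -1, -1) [-6.2100e-02  2.9380e-01  6.8630e-01  4.7830e-01  3.8020e-01 -3.1956e+00
 -5.9600e-02 -1.0000e-04 -5.2000e-03 -8.5000e-03]
0.006817006109474483 (-1, -1, -1, -1) [-6.2100e-02  2.9380e-01  6.8630e-01  4.7830e-01  3.8020e-01  3.0876e+00
 -5.9600e-02 -1.0000e-04 -5.2000e-03 -8.5000e-03]
0.006817006109474882 (-1, -1, -1, -1) [-6.2100e-02  2.9380e-01  6.8630e-01  4.7830e-01  3.8020e-01  3.0876e+00
 -5.9600e-02 -1.0000e-04 -5.2000e-03 -8.5000e-03]
```

```bash
cat > k2.py <<'E'
from kin import *
SG=(-1,-1,-1,-1)
full=lambda v:[0,v[0],v[1],v[2],v[3],np.pi,v[4],0,v[5],0]
f=least_squares(lambda v:res(full(v),SG),[.3,.6,.5,.3,0,0]); PP=full(f.x)
LO=np.array([-2.69,-.47,-1.27,.19,-1.53,.08,-3.09]);HI=np.array([2.69,2.24,1.36,2.51,4.68,2.07,3.09])
def F(q): return fk(q,PP,SG)
def err(q,P,Q):
    x,r=F(q); return np.r_[(x-P)*5,(Q.inv()*r).as_rotvec()]
def ik(P,Q,q0):
    f=least_squares(lambda q:np.r_[err(q,P,Q),1e-3*(q-q0)],np.clip(q0,LO+.01,HI-.01),bounds=(LO,HI)); return f.x,np.linalg.norm(err(f.x,P,Q))
def stepik(q,P,Q,n=12):
    # emulate straight-line resolved motion
    x,r=F(q); rv=(r.inv()*Q).as_rotvec(); 
    for t in np.linspace(0,1,n+1)[1:]:
        q,e=ik(x+(P-x)*t,r*R.from_rotvec(rv*t),q)
    return q,e
if __name__=='__main__':
    print(f.cost,f.x.round(4))
    for q,x,w in D: print((F(q)[0]-x).round(3),(tq(w).inv()*F(q)[1]).as_rotvec().round(3))
    rng=np.random.default_rng(0)
    for nm,(C,az) in dict(c2=((.571,-.225),153),c1=((.581,.009),171.5),c0=((.580,.2335),-157)).items():
        for dep in(.012,-.06):
          for half in (0,1):
            P,Q=grasp(*C,az,dep); Q=Q*R.from_euler('y',np.pi*half); sols=[]
            for _ in range(25):
                q,e=ik(P,Q,rng.uniform(LO,HI))
                if e<.01 and not any(np.abs(q-s).max()<.3 for s in sols): sols.append(q)
            for s in sols[:5]: print(nm,dep,half,s.round(2))
E
python3 k2.py
```

```text
0.06150892415016345 [0.357  0.3405 0.386  0.0727 0.2474 0.0372]
[0.037 0.007 0.001] [ 0.  0. -0.]
[0.038 0.002 0.008] [-0.006  0.006 -0.001]
[0.018 0.006 0.006] [-0.003  0.001  0.   ]
[-0.01   0.01  -0.003] [-0.004  0.     0.003]
[-0.027  0.023 -0.012] [ 0.003 -0.008  0.006]
c2 0.012 0 [-0.91  1.89  1.33  1.95  3.9   0.99  0.77]
c2 0.012 0 [ 0.68  0.72 -0.31  1.95  2.24  0.23 -2.16]
c2 0.012 0 [ 0.29  0.69  0.09  1.95  2.96  0.12 -3.09]
c2 0.012 0 [0.12 0.71 0.26 1.95 3.52 0.13 2.54]
c2 0.012 0 [ 1.62  1.71 -1.27  1.95  2.38  0.98 -1.08]
c2 0.012 1 [-0.01  0.74  0.39  1.95  3.83  0.16 -0.98]
c2 0.012 1 [ 0.46  0.69 -0.08  1.95  2.53  0.15  0.58]
c2 0.012 1 [ 0.84  0.77 -0.47  1.95  2.15  0.29  1.18]
c2 0.012 1 [ 1.26  1.04 -0.89  1.95  2.12  0.55  1.57]
c2 0.012 1 [ 1.62  1.71 -1.27  1.95  2.38  0.98  2.06]
c2 -0.06 0 [ 1.44  0.99 -1.06  2.18  2.16  0.67 -1.61]
c2 -0.06 0 [ 0.56  0.52 -0.19  2.18  2.55  0.22 -2.57]
c2 -0.06 0 [-0.07  0.56  0.43  2.18  3.61  0.2   2.42]
c2 -0.06 0 [0.13 0.53 0.24 2.18 3.26 0.18 2.84]
c2 -0.06 0 [-1.    1.82  1.36  2.18  3.93  1.1   0.85]
c2 -0.06 1 [ 
[... 1706 characters left out ...]
.84  0.78  0.47  1.9   4.18  0.24 -1.3 ]
c0 0.012 1 [-1.47  1.39  1.13  1.9   4.09  0.74 -1.95]
c0 0.012 1 [ 0.51  1.08 -0.92  1.9   2.07  0.51  1.76]
c0 0.012 1 [-0.48  0.71  0.1   1.9   3.63  0.11 -0.53]
c0 -0.06 0 [-1.72  1.79  1.36  2.14  3.91  1.12  0.98]
c0 -0.06 0 [ 0.88  1.46 -1.27  2.14  2.24  0.91 -1.14]
c0 -0.06 0 [-0.48  0.53  0.1   2.14  3.42  0.16  2.84]
c0 -0.06 0 [-0.69  0.55  0.31  2.14  3.78  0.2   2.39]
c0 -0.06 0 [ 0.13  0.6  -0.51  2.14  2.34  0.24 -2.11]
c0 -0.06 1 [-1.61  1.37  1.24  2.14  4.06  0.87 -1.9 ]
c0 -0.06 1 [-0.63  0.54  0.25  2.14  3.69  0.18 -0.63]
c0 -0.06 1 [ 0.09  0.59 -0.47  2.14  2.38  0.23  0.97]
c0 -0.06 1 [-0.41  0.53  0.03  2.14  3.28  0.15 -0.13]
```

```bash
cat > fit.py <<'E'
from kin import *
import json,os
SG=(-1,)*4
def basis(q):
    ks=[1,2,3,4,6,7,8,9]; z=[0]*10; z[5]=np.pi
    return np.array([fk(q,[v if i!=k else 1 for i,v in enumerate(z)],SG)[0] for k in ks]).T
if __name__=='__main__':
    p,r,s=pose(); print(s['joint_positions'],p,s['qvel'].round(3))
    for use in ([0,1,2,3],[0,1,2,3,4],[0,1,2,3,4,6],[0,1,2,3,5],[0,1,2,3,7]):
        A=np.vstack([basis(q)[:,use] for q,_,_ in D]);b=np.hstack([x for _,x,_ in D])
        v=np.linalg.lstsq(A,b,rcond=None)[0]; print(use,v.round(4),np.abs(A@v-b).max(),((A@v-b)[:3]).round(3))
    for q,x,w in D: print((tq(w).inv()*fk(q,[0,0,0,0,0,np.pi]+[0]*4,SG)[1]).as_rotvec().round(3))
E
python3 fit.py
```

```text
[-0.10649549  0.46752495  0.46236136  2.16707902 -1.53279768  0.07882586
  1.29017226] [ 0.62445168 -0.24040373  0.2056709 ] [ 0.012  0.018 -0.015 -0.012  0.001  0.001 -0.004]
[0, 1, 2, 3] [0.4093 0.5482 0.5209 0.3079] 0.05087292899495882 [0.041 0.012 0.019]
[0, 1, 2, 3, 4] [0.3878 0.3954 0.417  0.1274 0.212 ] 0.041644761385182305 [ 0.039  0.003 -0.006]
[0, 1, 2, 3, 4, 6] [0.357  0.3405 0.386  0.0727 0.2474 0.0372] 0.038015158805795146 [0.037 0.007 0.001]
[0, 1, 2, 3, 5] [ 0.3715  0.595   0.5181  0.3158 -0.0214] 0.05141917016189401 [0.042 0.009 0.014]
[0, 1, 2, 3, 7] [ 0.329   0.5999  0.4409  0.3453 -0.039 ] 0.04372601187251221 [ 0.044  0.009 -0.009]
[ 0.  0. -0.]
[-0.006  0.006 -0.001]
[-0.003  0.001  0.   ]
[-0.004  0.     0.003]
[ 0.003 -0.008  0.006]
```

```bash
cat > fit.py <<'E'
from kin import *
def chain(q):
    Z=lambda a:R.from_euler('Z',-a);Y=lambda a:R.from_euler('Y',a)
    r=[Z(q[0])]; 
    for k in range(1,7): r.append(r[-1]*(Y(q[k]) if k%2 else Z(q[k])))
    r[6]=r[6]*R.from_euler('Z',np.pi); return r
def basis(q):
    r=chain(q); c=[np.array([0,0,1.])]+[r[k].apply([0,0,1]) for k in(2,4,6)]      # h L1 L2 L3
    c+=[r[0].apply([0,1,0]),r[2].apply([0,1,0]),r[4].apply([0,1,0])]+[r[2].apply([1,0,0]),r[4].apply([1,0,0]),r[0].apply([1,0,0]),r[6].apply([1,0,0]),r[6].apply([0,1,0])]
    return np.array(c).T
if __name__=='__main__':
    import itertools
    D[4][0][:]=list(pose()[2]['joint_positions'])
    for n in(1,2):
      B=[]
      for ex in itertools.combinations(range(4,12),n):
        use=[0,1,2,3]+list(ex)
        A=np.vstack([basis(q)[:,use] for q,_,_ in D]);b=np.hstack([x for _,x,_ in D])
        v=np.linalg.lstsq(A,b,rcond=None)[0]; B.append((np.abs(A@v-b).max().round(4),ex,v.round(4)))
      for x in sorted(B,key=lambda t:t[0])[:6]: print(x)
E
python3 fit.py
```

```text
(np.float64(0.009), (5,), array([ 0.2927,  0.63  ,  0.4624,  0.3171, -0.0423]))
(np.float64(0.0115), (4,), array([ 0.3018,  0.6142,  0.4692,  0.3004, -0.0414]))
(np.float64(0.0191), (11,), array([0.2941, 0.6336, 0.4618, 0.3182, 0.0408]))
(np.float64(0.0411), (7,), array([0.3842, 0.3998, 0.4174, 0.1294, 0.2086]))
(np.float64(0.0419), (8,), array([ 0.2778,  0.6329,  0.4229,  0.3491, -0.0437]))
(np.float64(0.0435), (6,), array([ 0.4336,  0.5998,  0.4842,  0.3973, -0.0534]))
(np.float64(0.0032), (4, 5), array([ 0.2921,  0.626 ,  0.4631,  0.3097, -0.0195, -0.0243]))
(np.float64(0.006), (4, 11), array([ 0.2902,  0.6273,  0.4621,  0.3072, -0.0279,  0.0166]))
(np.float64(0.0065), (5, 11), array([ 0.2968,  0.6247,  0.4652,  0.316 , -0.0631, -0.0218]))
(np.float64(0.0079), (4, 8), array([ 0.2861,  0.6247,  0.4539,  0.3106, -0.0364, -0.0097]))
(np.float64(0.0081), (5, 7), array([ 0.2899,  0.6597,  0.4763,  0.3474, -0.0447, -0.035 ]))
(np.float64(0.0087), (5, 9), array([ 0.2905,  0.6329,  0.4623,  0.3176, -0.0423, -0.0013]))
```

```bash
cat > k3.py <<'E'
from fit import *
V=np.zeros(12);V[:6]=[.2921,.626,.4631,.3097,-.0195,-.0243]
T0=R.from_euler('X',np.pi/2)
LO=np.array([-2.69,-.47,-1.27,.19,-1.53,.08,-3.09]);HI=np.array([2.69,2.24,1.36,2.51,4.68,2.07,3.09])
def F(q): return basis(q)@V,chain(q)[6]*T0
def err(q,P,Q):
    x,r=F(q); return np.r_[(x-P)*5,(Q.inv()*r).as_rotvec()]
def ik(P,Q,q0,w=3e-3):
    f=least_squares(lambda q:np.r_[err(q,P,Q),w*(q-q0)],np.clip(q0,LO+.005,HI-.005),bounds=(LO,HI)); return f.x,np.linalg.norm(err(f.x,P,Q))
def line(q,P,Q,n=10):
    x,r=F(q); rv=(r.inv()*Q).as_rotvec(); m=9
    for t in np.linspace(0,1,n+1)[1:]:
        q,e=ik(x+(np.asarray(P)-x)*t,r*R.from_rotvec(rv*t),q); m=min(m,q[5])
    return q,e,m
def down(az): # tool down, x outward along az(rad)
    return frame(np.array([np.cos(az),np.sin(az),0]),np.array([0,0,-1.]))
def tilted(az,tilt,phi): # tilt tool direction towards azimuth az+phi, min twist
    ax=np.array([np.cos(az+phi),np.sin(az+phi),0]); rot=np.cross([0,0,-1.],ax); return R.from_rotvec(rot*tilt)*down(az)
def go(q,seq):
    for nm,P,Q in seq:
        q,e,m=line(q,P,Q); print(nm,q.round(2),'e%.3f'%e,'minj6 %.2f'%m)
    return q
if __name__=='__main__':
    az=np.radians(-21); P0=[.60,-.24,.25]
    for side in(1,-1):
        q=pose()[2]['joint_positions']; P,Q=grasp(.571,-.225,153,-.06);Pg,_=grasp(.571,-.225,153,.012)
        print(side);q=go(q,[('down',P0,down(az)),('side',P0,tilted(az,.7,side*1.57)),('diag',P0,tilted(az,.7,side*.8)),('pre',P,Q),('g',Pg,Q),('up',Pg+[0,0,.12],Q),('down',[.52,-.2,.25],down(az))])
E
python3 k3.py
```

```text
1
down [-0.33  0.7   1.05  1.8  -0.69  1.06  0.61] e0.000 minj6 0.27
side [ 0.16  0.7   0.72  1.78 -1.06  1.43  0.98] e0.000 minj6 1.09
diag [ 0.04  0.53  0.74  2.11 -1.46  0.96  1.43] e0.000 minj6 0.96
pre [-0.05  0.52  0.4   2.21 -1.53  0.08  1.29] e0.186 minj6 0.08
g [ 0.03  0.65  0.33  2.11 -1.53  0.08  1.29] e0.227 minj6 0.08
up [-0.06  0.46  0.44  2.16 -1.53  0.08  1.31] e0.076 minj6 0.08
down [-0.45  0.59  1.11  2.   -0.66  0.96  0.62] e0.000 minj6 0.25
-1
down [-0.33  0.7   1.05  1.8  -0.69  1.06  0.61] e0.000 minj6 0.27
side [-0.68  1.06  1.36  1.8  -0.4   0.95  0.3 ] e0.000 minj6 0.95
diag [-0.75  0.78  1.23  2.13 -0.63  0.27  0.39] e0.000 minj6 0.27
pre [-0.05  0.52  0.4   2.21 -1.53  0.08  1.29] e0.186 minj6 0.08
g [ 0.03  0.65  0.33  2.11 -1.53  0.08  1.29] e0.227 minj6 0.08
up [-0.06  0.46  0.44  2.16 -1.53  0.08  1.31] e0.076 minj6 0.08
down [-0.45  0.59  1.11  2.   -0.66  0.96  0.62] e0.000 minj6 0.25
```

```bash
cat > srch.py <<'E'
from k3 import *
import sys,time
rng=np.random.default_rng(int(sys.argv[1])); t0=time.time()
q0=pose()[2]['joint_positions']; P,Q=grasp(.571,-.225,153,-.06)
n=0;H=[R.identity(),R.from_euler('y',np.pi)]
while time.time()-t0<150:
    q=q0;W=[];ok=True;n+=1
    for k in range(rng.integers(1,3)):
        r=rng.choice([.55,.7,.8,.9]);a=np.radians(rng.choice([-30,-15,0,15]));z=rng.choice([.25,.35,.45])
        ti=rng.choice([0,.6,1.,1.3]);ph=rng.choice([-2.4,-1.57,-.8,.8,1.57,2.4]);tw=rng.choice([-1.57,-.8,0,.8,1.57])
        if np.sin(ti)>0.5 and z<.3: z=.35
        W.append((r,a,z,ti,ph,tw)); q,e,m=line(q,np.array([r*np.cos(a),r*np.sin(a),z]),tilted(a,ti,ph)*R.from_euler('y',tw),6)
        if e>.02: ok=False;break
    if not ok: continue
    for hf in(0,1):
        qf,e,m=line(q,P,Q*H[hf],8)
        if e<.01: print(hf,np.round(W,2).tolist(),q.round(2).tolist(),qf.round(2),'minj6 %.2f'%m,flush=True)
print(n)
E
export OMP_NUM_THREADS=1; for i in 1 2 3 4; do python3 srch.py $i > s$i.txt & done; wait; cat s?.txt | cut -c1-330 | head -30
```

```text
this script no longer has the robot
0 [[0.8, -0.26, 0.35, 0.0, -1.57, -0.8], [0.7, 0.0, 0.35, 1.0, 2.4, 1.57]] [0.15, 0.87, -0.01, 1.09, -0.55, 2.02, -1.45] [ 0.77  0.61 -0.71  2.31  2.13  0.59 -2.23] minj6 0.12
1 [[0.9, -0.26, 0.45, 1.3, -1.57, 0.0], [0.8, 0.0, 0.45, 0.0, -0.8, -1.57]] [-0.3, 0.61, 0.48, 1.14, -0.27, 1.46, 1.71] [ 0.6   0.55 -0.47  2.32  2.27  0.48  0.72] minj6 0.20
1 [[0.55, -0.26, 0.45, 1.0, 1.57, 0.0], [0.9, 0.0, 0.35, 0.6, -0.8, 0.0]] [-0.73, 0.84, 1.05, 1.4, -0.38, 0.79, 0.17] [ 0.27  0.52 -0.04  2.33  2.69  0.36  0.25] minj6 0.14
0 [[0.7, -0.52, 0.45, 1.0, -0.8, 0.8]] [-0.76, 0.64, 1.36, 1.95, 0.42, 0.42, -1.33] [ 0.31  0.52 -0.09  2.33  2.63  0.37 -2.82] minj6 0.08
1 [[0.55, -0.52, 0.35, 1.3, 1.57, -0.8]] [1.05, 0.6, -0.14, 1.91, -1.04, 1.52, 1.77] [ 0.88  0.67 -0.88  2.31  2.05  0.69  1.02] minj6 0.10
1 [[0.8, -0.26, 0.45, 1.3, 1.57, -1.57], [0.8, 0.26, 0.35, 0.0, 0.8, 0.0]] [-0.45, 0.62, 0.24, 1.29, -0.15, 1.25, 0.06] [ 0.47  0.53 -0.3   2.32  2.41  0.42  0.56] minj6 0.30
1 [[0.55, 0.26, 0.35, 0.6, 2.4, -0.8]] [-0.5, 0.53, 0.53, 1.65, -0.5, 1.61, 1.23] [ 0.
[... 3109 characters left out ...]
], [0.8, 0.0, 0.35, 0.6, 2.4, 0.0]] [-0.19, 0.97, 0.79, 0.91, -0.84, 2.02, 0.37] [ 0.48  0.53 -0.31  2.32  2.4   0.42  0.57] minj6 0.08
1 [[0.7, 0.26, 0.45, 1.3, 0.8, -1.57]] [0.92, 0.68, -1.27, 2.01, -1.4, 0.4, 3.07] [ 0.87  0.66 -0.86  2.31  2.06  0.67  1.01] minj6 0.15
1 [[0.9, -0.52, 0.45, 1.3, 1.57, -1.57]] [0.92, 0.95, -0.32, 0.92, -1.01, 1.63, 1.86] [ 0.94  0.72 -0.98  2.3   2.01  0.76  1.09] minj6 0.09Exception ignored in: <_io.TextIOWrapper mode='rw' encoding='UTF-8'>
Traceback (most recent call last):
BrokenPipeError: [Errno 32] Broken pipe
Exception ignored in: <_io.TextIOWrapper mode='rw' encoding='UTF-8'>
Traceback (most recent call last):
BrokenPipeError: [Errno 32] Broken pipe
```

```bash
cat > sim.py <<'E'
from k3 import *
y=lambda a:R.from_euler('y',a)
COV=[((.571,-.225),153),((.581,.009),171.5),((.580,.2335),-157)]
dish=np.array([.464,-.179])
import sys
if __name__=='__main__':
  q00=pose()[2]['joint_positions']
  for sg in(1,-1):
   for yaw in(0,.6,-.6):
    print('SIGN',sg,'yaw',yaw)
    q=go(q00,[('W1',[.75,-.2,.45],down(-.26))])
    for i,(C,az) in enumerate(COV):
        P,Q=grasp(*C,az,-.08);Pg,_=grasp(*C,az,.012);Pz=np.array(P)+[0,0,.1]
        if i==0: q=go(q,[('half',Pz,Q*y(sg*1.57))])
        Qh=Q*y(np.pi)
        q=go(q,[('pre',P,Qh),('g',Pg,Qh),('up',Pg+[0,0,.08],Qh)])
        azd=np.arctan2(dish[1],dish[0])+yaw; Qd=down(azd)*y(np.pi); Pd=np.r_[dish+.06*np.array([np.cos(azd),np.sin(azd)]),.054+.019*i]
        q=go(q,[('over',Pd+[0,0,.1],Qd),('place',Pd,Qd),('off',Pd+[0,0,.1],Qd)])
E
python3 sim.py
```

```text
SIGN 1 yaw 0
W1 [-0.31  0.73  1.09  1.22 -0.63  1.54  0.42] e0.000 minj6 0.34
half [-0.26  0.33  0.62  2.27 -1.53  0.08 -0.26] e0.026 minj6 0.08
pre [-0.08  0.48  0.44  2.24 -1.53  0.08 -1.85] e0.172 minj6 0.08
g [ 0.03  0.65  0.33  2.11 -1.53  0.08 -1.85] e0.227 minj6 0.08
up [-0.02  0.52  0.39  2.15 -1.53  0.08 -1.84] e0.129 minj6 0.08
over [-0.33  0.68  0.93  2.08 -0.8   0.79 -2.41] e0.000 minj6 0.22
place [-0.21  0.8   0.75  2.12 -0.99  0.62 -2.26] e0.000 minj6 0.62
off [-0.33  0.68  0.93  2.08 -0.8   0.79 -2.41] e0.000 minj6 0.64
pre [-0.62  0.48  0.57  2.29 -1.53  0.08 -1.95] e0.187 minj6 0.08
g [-0.46  0.65  0.43  2.17 -1.53  0.08 -1.95] e0.248 minj6 0.08
up [-0.53  0.51  0.51  2.21 -1.53  0.08 -1.92] e0.145 minj6 0.08
over [-0.39  0.7   1.03  2.06 -0.82  0.86 -2.38] e0.000 minj6 0.22
place [-0.27  0.81  0.85  2.12 -1.01  0.7  -2.23] e0.000 minj6 0.70
off [-0.39  0.7   1.03  2.06 -0.82  0.86 -2.38] e0.000 minj6 0.72
pre [-0.63  0.47  0.23  2.21 -1.53  0.08 -1.68] e0.168 minj6 0.08
g [-0.57  0.64  0.17  2.09 -1.53  0.08 -1.69] e0.221 minj6 0.08
up [-0.62  0.51  0.22  2.13 -1.53
[... 6210 characters left out ...]
4 -0.28  0.08  3.09] e0.288 minj6 0.08
up [-0.45  0.49  0.39  2.18 -0.25  0.08  3.09] e0.185 minj6 0.08
over [-0.04  0.5   0.54  2.07 -0.41  0.67  2.95] e0.000 minj6 0.13
place [ 0.07  0.65  0.39  2.13 -0.54  0.46  3.06] e0.000 minj6 0.46
off [-0.04  0.5   0.54  2.07 -0.41  0.67  2.95] e0.000 minj6 0.48
pre [ 0.24  0.67 -0.98  2.3   2.03  0.64  1.2 ] e0.000 minj6 0.08
g [ 0.18  0.87 -0.93  2.21  2.16  0.73  1.18] e0.000 minj6 0.65
up [ 0.19  0.69 -0.92  2.18  1.94  0.58  1.32] e0.000 minj6 0.58
over [ 1.04  0.6  -0.98  2.02  0.66  0.88  1.87] e0.000 minj6 0.48
place [ 0.93  0.72 -0.84  2.08  0.84  0.72  1.71] e0.000 minj6 0.72
off [ 1.04  0.6  -0.98  2.02  0.66  0.88  1.87] e0.000 minj6 0.73
```

```bash
cat > sim2.py <<'E'
from sim import *
q=pose()[2]['joint_positions']; P0=np.array([.62,-.2,.32])
q=go(q,[('W1',P0,down(-.3)),('yaw1',P0,down(-.3)*y(-1.57)),('yaw2',P0,down(.5)*y(-np.pi)),('yaw3',P0,down(.8)*y(-np.pi))])
(C,az)=COV[0]
P,Q=grasp(*C,az,-.08);Pg,_=grasp(*C,az,.012);Qh=Q*y(np.pi)
q=go(q,[('pre',P,Qh),('g',Pg,Qh),('up',Pg+[0,0,.08],Qh)])
plan(P0,down(-.3),'W1')
E
python3 sim2.py
```

```text
W1 [-0.43  0.64  1.11  1.72 -0.62  1.18  0.55] e0.000 minj6 0.29
yaw1 [-0.22  0.49  0.68  1.71 -0.34  1.07  1.85] e0.000 minj6 1.07
yaw2 [ 0.97  0.71 -1.27  1.68  0.77  1.31  3.09] e0.118 minj6 1.04
yaw3 [ 0.93  0.68 -1.27  1.77  0.91  1.28  3.09] e0.343 minj6 1.28
pre [ 1.04  0.75 -1.14  2.32  1.93  0.85  1.18] e0.000 minj6 0.67
g [ 0.98  0.93 -1.05  2.23  2.08  0.91  1.16] e0.000 minj6 0.86
up [ 1.02  0.77 -1.11  2.2   1.88  0.8   1.3 ] e0.000 minj6 0.80
W1 shift cm [  4.12 -10.93   3.29] turn [ 0.057 -0.171  0.553] | rows 4.7
```

Call:
drive_tool(
  rows=[
    [120, 4.1, -10.9, 3.3, 0.057, -0.171, 0.553],
    [120, 4.1, -10.9, 3.3, 0.057, -0.171, 0.553],
    [120, 4.1, -10.9, 3.3, 0.057, -0.171, 0.553],
    [120, 4.1, -10.9, 3.3, 0.057, -0.171, 0.553],
    [120, 4.1, -10.9, 3.3, 0.057, -0.171, 0.553],
    [120, 4.1, -10.9, 3.3, 0.057, -0.171, 0.553],
    [120, 4.1, -10.9, 3.3, 0.057, -0.171, 0.553],
  ],
)

```text
clock: 3.43
eef_pos: [0.6203, -0.1994, 0.3243]
tcp_rot: [-0.698, 0.7, -0.1, 0.113]
force: [0.5, -0.6, 0.1]
gripper_width: 0.0453
```

```bash
cat > nx.py <<'E'
from sim import *
P0=np.array([.62,-.2,.32]); p,r,s=pose(); q=s['joint_positions']; print(q.round(2),p)
plan(P0,down(-.3)*y(-1.57),'y1'); plan(P0,down(.2)*y(-np.pi),'y2')
go(q,[('yaw1',P0,down(-.3)*y(-1.57)),('yaw2',P0,down(.2)*y(-np.pi))])
E
python3 nx.py
```

```text
[-0.42  0.6   1.06  1.73 -0.58  1.14  0.5 ] [ 0.62026009 -0.1994039   0.32432101]
y1 shift cm [-0.02  0.43 -0.06] turn [ 0.015 -1.572  0.015] | rows 12.6
y2 shift cm [-0.02  0.43 -0.06] turn [-0.025  2.639  0.007] | rows 21.1
yaw1 [-0.18  0.47  0.62  1.71 -0.31  1.06  1.82] e0.000 minj6 1.06
yaw2 [ 0.9   0.59 -1.02  1.66  0.54  1.19  3.09] e0.000 minj6 1.04
```

Call:
drive_tool(
  rows=[
    [120, 0, 0.4, 0, 0, -1.57, 0],
    [120, 0, 0.4, 0, 0, -1.57, 0],
    [120, 0, 0.4, 0, 0, -1.57, 0],
    [120, 0, 0.4, 0, 0, -1.57, 0],
    [120, 0, 0.4, 0, 0, -1.57, 0],
    [120, 0, 0.4, 0, 0, -1.57, 0],
    [120, 0, 0.4, 0, 0, -1.57, 0],
    [120, 0, 0.4, 0, 0, -1.57, 0],
    [120, 0, 0.4, 0, 0, -1.57, 0],
    [120, 0, 0.4, 0, 0, -1.57, 0],
    [120, 0, 0.4, 0, 0, -1.57, 0],
    [120, 0, 0.4, 0, 0, -1.57, 0],
  ],
)

```text
clock: 4.43
eef_pos: [0.6198, -0.1991, 0.3157]
tcp_rot: [-0.578, 0.588, 0.404, -0.396]
force: [-0.4, -1.1, 1.0]
gripper_width: 0.0454
```

Call:
drive_tool(
  rows=[
    [120, 0, 0, 0, 0, -1.3, 0],
    [120, 0, 0, 0, 0, -1.3, 0],
    [120, 0, 0, 0, 0, -1.3, 0],
    [120, 0, 0, 0, 0, -1.3, 0],
    [120, 0, 0, 0, 0, -1.3, 0],
    [120, 0, 0, 0, 0, -1.3, 0],
    [120, 0, 0, 0, 0, -1.3, 0],
    [120, 0, 0, 0, 0, -1.3, 0],
    [120, 0, 0, 0, 0, -1.3, 0],
    [120, 0, 0, 0, 0, -1.3, 0],
    [120, 0, 0, 0, 0, -1.3, 0],
  ],
)

```text
clock: 5.35
eef_pos: [0.6197, -0.1993, 0.3158]
tcp_rot: [-0.216, 0.229, 0.672, -0.671]
force: [-0.6, 0.2, 0.7]
gripper_width: 0.0453
```

Call:
drive_tool(
  rows=[
    [120, 0, 0, 0, 0, -0.8, 0],
    [120, 0, 0, 0, 0, -0.8, 0],
    [120, 0, 0, 0, 0, -0.8, 0],
    [120, 0, 0, 0, 0, -0.8, 0],
    [120, 0, 0, 0, 0, -0.8, 0],
    [120, 0, 0, 0, 0, -0.8, 0],
    [120, 0, 0, 0, 0, -0.8, 0],
  ],
)

```text
clock: 5.93
eef_pos: [0.6193, -0.1986, 0.314]
tcp_rot: [-0.016, 0.011, -0.705, 0.709]
force: [-0.1, 0.4, -1.9]
gripper_width: 0.0452
```

```bash
cat > g.py <<'E'
from sim import *
Cx,Cy,az=map(float,sys.argv[1:4]); p,r,s=pose(); q=s['joint_positions']
print(p,s['clock'],q.round(2),round(s['gripper_width'],4),np.round(s['force'],1))
for d in map(float,sys.argv[4:]): 
    P,Q=grasp(Cx,Cy,az,d);Q=Q*y(np.pi); plan(P,Q,'depth %g'%d); q=go(q,[('sim',P,Q)])
E
python3 g.py .571 -.225 153 -.08 .012
```

```text
[ 0.61930551 -0.19856189  0.3140289 ] 5.9333 [ 0.73  0.5  -0.72  1.69  0.37  1.09  3.08] 0.0452 [-0.1  0.4 -1.9]
depth -0.08 shift cm [ 4.92 15.6   2.44] turn [0.156 0.493 0.605] | rows 6.4
sim [ 0.72  0.55 -0.65  2.33  2.13  0.53  0.88] e0.000 minj6 0.20
depth 0.012 shift cm [ 0.26 23.1   5.03] turn [0.156 0.493 0.605] | rows 6.4
sim [ 0.72  0.74 -0.64  2.24  2.25  0.63  0.84] e0.000 minj6 0.54
```

Works, and the model matches the controller. Next move: pre-grasp.

Call:
drive_tool(
  rows=[
    [120, 4.9, 15.6, 2.4, 0.156, 0.493, 0.605],
    [120, 4.9, 15.6, 2.4, 0.156, 0.493, 0.605],
    [120, 4.9, 15.6, 2.4, 0.156, 0.493, 0.605],
    [120, 4.9, 15.6, 2.4, 0.156, 0.493, 0.605],
    [120, 4.9, 15.6, 2.4, 0.156, 0.493, 0.605],
    [120, 4.9, 15.6, 2.4, 0.156, 0.493, 0.605],
    [120, 4.9, 15.6, 2.4, 0.156, 0.493, 0.605],
    [120, 4.9, 15.6, 2.4, 0.156, 0.493, 0.605],
    [120, 4.9, 15.6, 2.4, 0.156, 0.493, 0.605],
    [120, 4.9, 15.6, 2.4, 0.156, 0.493, 0.605],
    [120, 4.9, 15.6, 2.4, 0.156, 0.493, 0.605],
  ],
)

```text
clock: 6.85
eef_pos: [0.5681, -0.2352, 0.1572]
tcp_rot: [-0.034, -0.295, -0.608, 0.736]
force: [-0.4, -0.6, -0.2]
gripper_width: 0.0451
```

```bash
python3 g.py .571 -.225 153 -.08 .012
python3 - <<'E'
from h import *
a=cam('top');b=cam('side')
im=np.hstack([cv2.resize(a['img'][140:300,330:470],None,fx=2.8,fy=2.8),cv2.resize(b['img'][110:270,300:425],None,fx=2.8,fy=2.8)])
im=cv2.convertScaleAbs(im,alpha=1.4)
cv2.imwrite('pics/p2.png',im[:,:,::-1])
E
```

```text
[ 0.5681258  -0.23521439  0.15718106] 6.85 [ 0.45  0.47 -0.27  2.26  1.79  0.28  1.26] 0.0451 [-0.4 -0.6 -0.2]
depth -0.08 shift cm [-0.08 -0.13 -1.03] turn [-0.039  0.102  0.127] | rows 1.3
sim [ 0.66  0.53 -0.55  2.33  2.18  0.49  0.81] e0.000 minj6 0.30
depth 0.012 shift cm [-1.26  8.99 -1.33] turn [-0.039  0.102  0.127] | rows 2.2
sim [ 0.67  0.72 -0.56  2.24  2.3   0.59  0.77] e0.000 minj6 0.50
```

View pics/p2.png

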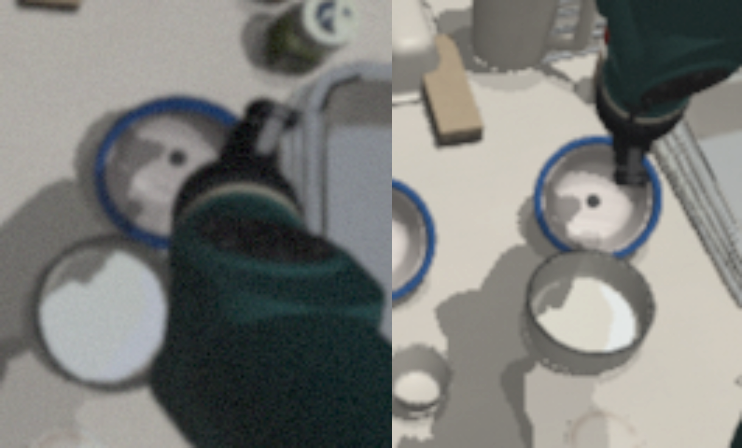

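The gripper stands over the high side of the right cover, clear of the pan: fingers about (270,110) in the top crop and (630,160) in the side crop, ring around it. Next: correct the pose, descend, and close.

Call:
drive_tool(
  rows=[
    [120, -0.1, -0.1, -1.0, -0.039, 0.102, 0.127],
    [120, -0.1, -0.1, -1.0, -0.039, 0.102, 0.127],
    [120, -0.1, -0.1, -1.0, -0.039, 0.102, 0.127],
    [120, -0.3, 1.8, -1.1, -0.039, 0.102, 0.127],
    [120, -0.6, 3.7, -1.15, -0.039, 0.102, 0.127],
    [120, -0.8, 5.5, -1.2, -0.039, 0.102, 0.127],
    [120, -1.0, 7.1, -1.3, -0.039, 0.102, 0.127],
    [120, -1.0, 7.1, -1.3, -0.039, 0.102, 0.127],
    [120, -1.0, 7.1, -1.3, -0.039, 0.102, 0.127],
  ],
)

```text
clock: 7.7
eef_pos: [0.6102, -0.2454, 0.0976]
tcp_rot: [-0.054, -0.368, -0.603, 0.705]
force: [-0.3, -0.1, 0.2]
gripper_width: 0.0452
```

```bash
python3 g.py .571 -.225 153 .012
```

```text
[ 0.61021206 -0.2454106   0.09763085] 7.7 [ 0.64  0.68 -0.53  2.26  2.29  0.56  0.76] 0.0452 [-0.3 -0.1  0.2]
depth 0.012 shift cm [-0.09  1.82 -0.04] turn [-0.001  0.001  0.004] | rows 0.4
sim [ 0.65  0.72 -0.53  2.24  2.32  0.58  0.75] e0.000 minj6 0.56
```

Call:
drive_tool(
  rows=[
    [120, -0.05, 0.9, 0, 0, 0, 0],
    [120, -0.1, 1.8, 0, 0, 0, 0],
    [120, -0.1, 1.8, 0, 0, 0, 0],
    [255, -0.1, 1.8, 0, 0, 0, 0],
    [255, -0.1, 1.8, 0, 0, 0, 0],
    [255, -0.1, 1.8, 0, 0, 0, 0],
    [255, -0.1, 1.8, 0, 0, 0, 0],
    [255, -0.1, 1.8, 0, 0, 0, 0],
    [255, -0.1, 1.8, 0, 0, 0, 0],
  ],
  newtons=50,
)

```text
clock: 8.45
eef_pos: [0.6223, -0.2506, 0.0858]
tcp_rot: [-0.057, -0.37, -0.602, 0.705]
force: [1.8, -1.5, 4.1]
gripper_width: 0.0061
```

```bash
cat > d.py <<'E'
from sim import *
# d.py dx dy yaw(deg of outward dir) z...  : tool down at dish-frame grasp point r=.06 outward
def place(z,azd,c=dish,r=.06): return np.r_[np.array(c)+r*np.array([np.cos(azd),np.sin(azd)]),z],down(azd)*y(np.pi)
if __name__=='__main__':
    p,r,s=pose(); q=s['joint_positions']
    print(p,s['clock'],q.round(2),round(s['gripper_width'],4),np.round(s['force'],1),np.round(s['wrist_torque'],2))
    print('up8cm',(r.inv().apply([0,0,.08])*100).round(2))
    azd=np.radians(float(sys.argv[1])); q=q if len(sys.argv)<3 or sys.argv[2]!='up' else go(q,[('up',p+[0,0,.08],r)])
    for z in map(float,sys.argv[3:]):
        P,Q=place(z,azd); plan(P,Q,'z %g'%z); q=go(q,[('sim',P,Q)])
E
python3 d.py -21 up .2 .054
```

```text
[ 0.62228561 -0.2506451   0.08575866] 8.45 [ 0.65  0.71 -0.53  2.24  2.31  0.57  0.76] 0.0061 [ 1.8 -1.5  4.1] [-0.26 -0.3   0.01]
up8cm [-4.72 -6.46  0.  ]
up [ 0.58  0.53 -0.43  2.21  2.12  0.39  0.9 ] e0.000 minj6 0.39
z 0.2 shift cm [  2.46 -15.94   0.18] turn [-0.033 -0.101 -0.63 ] | rows 5.1
sim [ 0.92  0.56 -0.88  1.99  0.57  0.86  2.5 ] e0.000 minj6 0.21
z 0.054 shift cm [11.07 -4.15  0.17] turn [-0.033 -0.101 -0.63 ] | rows 5.1
sim [ 0.76  0.74 -0.67  2.08  0.83  0.61  2.28] e0.000 minj6 0.61
```

Call:
drive_tool(
  rows=[
    [255, -0.6, -0.8, 0, 0, 0, 0],
    [255, -1.2, -1.6, 0, 0, 0, 0],
    [255, -2.1, -2.9, 0, 0, 0, 0],
    [255, -3.0, -4.1, 0, 0, 0, 0],
    [255, -3.9, -5.3, 0, 0, 0, 0],
    [255, -4.7, -6.5, 0, 0, 0, 0],
    [255, -4.7, -6.5, 0, 0, 0, 0],
  ],
)

```text
clock: 9.03
eef_pos: [0.6209, -0.249, 0.1676]
tcp_rot: [-0.056, -0.369, -0.603, 0.705]
force: [0.5, -0.7, 0.1]
gripper_width: 0.006
```

```bash
python3 d.py -21 no .2 .054
python3 - <<'E'
from h import *
a=cam('top');b=cam('side')
im=np.hstack([cv2.resize(a['img'][140:300,330:470],None,fx=2.8,fy=2.8),cv2.resize(b['img'][110:270,300:425],None,fx=2.8,fy=2.8)])
im=cv2.convertScaleAbs(im,alpha=1.4)
cv2.imwrite('pics/p3.png',im[:,:,::-1])
E
```

```text
[ 0.62085699 -0.24899222  0.16755405] 9.0333 [ 0.58  0.53 -0.43  2.21  2.11  0.38  0.91] 0.006 [ 0.5 -0.7  0.1] [ 0.32  0.62 -0.03]
up8cm [-4.71 -6.47 -0.01]
z 0.2 shift cm [ 7.13 -9.21  0.24] turn [-0.032 -0.1   -0.629] | rows 5.1
sim [ 0.92  0.56 -0.88  1.99  0.57  0.86  2.49] e0.000 minj6 0.21
z 0.054 shift cm [15.73  2.59  0.25] turn [-0.032 -0.1   -0.629] | rows 5.1
sim [ 0.76  0.74 -0.67  2.08  0.83  0.61  2.28] e0.000 minj6 0.61
```

View pics/p3.png

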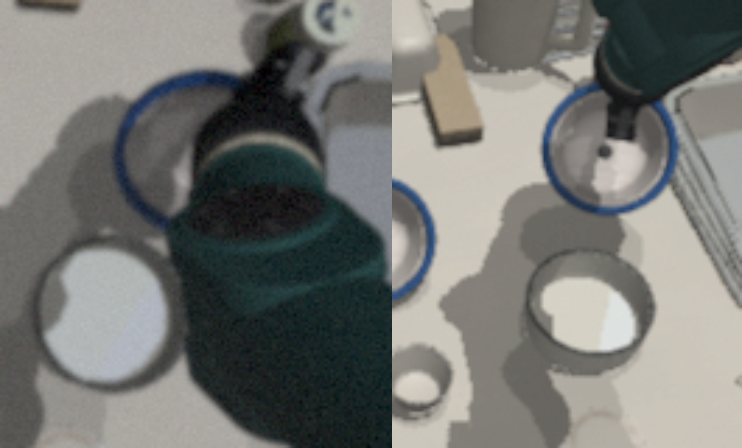

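The cover is held and hangs clear above the dish: ring at about (610,150) in the side crop, dish unmoved at (590,310). Now turning it upright over the dish.

Call:
drive_tool(
  rows=[
    [255, 1.8, -4.2, 0, 0, 0, -0.1],
    [255, 3.5, -8.0, 0.1, 0, 0, -0.2],
    [255, 5.3, -9.2, 0.2, -0.02, -0.05, -0.3],
    [255, 7.1, -9.2, 0.2, -0.032, -0.1, -0.4],
    [255, 7.1, -9.2, 0.2, -0.032, -0.1, -0.5],
    [255, 7.1, -9.2, 0.2, -0.032, -0.1, -0.629],
    [255, 7.1, -9.2, 0.2, -0.032, -0.1, -0.629],
    [255, 7.1, -9.2, 0.2, -0.032, -0.1, -0.629],
    [255, 7.1, -9.2, 0.2, -0.032, -0.1, -0.629],
    [255, 7.1, -9.2, 0.2, -0.032, -0.1, -0.629],
    [255, 7.1, -9.2, 0.2, -0.032, -0.1, -0.629],
  ],
)

```text
clock: 10.05
eef_pos: [0.523, -0.204, 0.1964]
tcp_rot: [-0.132, 0.13, 0.696, -0.693]
force: [0.5, -1.0, -1.9]
gripper_width: 0.006
```

```bash
cat > ring.py <<'E'
from h import *
# rings (level, mouth up): blue in both views near region; report circle centre by convex hull outer contour ellipse, cast on given z
def rings(c,z,amin=500):
    hsv=cv2.cvtColor(c['img'],cv2.COLOR_RGB2HSV); m=cv2.inRange(hsv,(103,90,35),(130,255,255)); m=cv2.morphologyEx(m,cv2.MORPH_CLOSE,np.ones((5,5)))
    cs,_=cv2.findContours(m,cv2.RETR_EXTERNAL,cv2.CHAIN_APPROX_NONE); o=[]
    for k in cs:
        hl=cv2.convexHull(k)
        if cv2.contourArea(hl)>amin:
            P=np.array([onz(c,*pt[0],z)[:2] for pt in k])
            # circle fit robust
            hp=np.array([onz(c,*pt[0],z)[:2] for pt in hl])
            A=np.c_[2*hp,np.ones(len(hp))]; s=np.linalg.lstsq(A,(hp**2).sum(1),rcond=None)[0]; rr=np.sqrt(s[2]+s[0]**2+s[1]**2)
            o.append((s[:2].round(4).tolist(),rr.round(4),cv2.minEnclosingCircle(hl)[0],np.round(cv2.boundingRect(hl),0).tolist()))
    return o
if __name__=='__main__':
    import sys
    z=float(sys.argv[1])
    for n in('top','side'):
        for o in rings(cam(n),z): print(n,o)
E
python3 d.py -21 no .2 .054; python3 ring.py .211
python3 - <<'E'
from h import *
a=cam('top');b=cam('side')
im=np.hstack([cv2.resize(a['img'][140:300,330:470],None,fx=2.8,fy=2.8),cv2.resize(b['img'][110:270,300:425],None,fx=2.8,fy=2.8)])
im=cv2.convertScaleAbs(im,alpha=1.4)
cv2.imwrite('pics/p4.png',im[:,:,::-1])
E
```

```text
[ 0.52297144 -0.20397341  0.19636241] 10.05 [ 0.83  0.53 -0.75  1.99  0.49  0.81  2.58] 0.006 [ 0.5 -1.  -1.9] [-0.13 -0.14  0.07]
up8cm [ 0.02 -8.   -0.03]
z 0.2 shift cm [ 0.4  -0.36 -0.22] turn [ 0.004 -0.006  0.003] | rows 0.1
sim [ 0.84  0.52 -0.75  2.    0.48  0.81  2.58] e0.000 minj6 0.81
z 0.054 shift cm [ 0.36 14.24 -0.16] turn [ 0.004 -0.006  0.003] | rows 3.4
sim [ 0.68  0.71 -0.55  2.08  0.72  0.55  2.38] e0.000 minj6 0.55
top ([0.4649, -0.1774], np.float64(0.0618), (390.1689147949219, 248.29730224609375), [356, 214, 70, 68])
top ([0.5584, 0.0136], np.float64(0.0506), (286.0628356933594, 194.98052978515625), [258, 169, 57, 52])
top ([0.557, 0.2009], np.float64(0.0517), (184.57894897460938, 194.0), [156, 167, 58, 54])
side ([0.4732, 0.2279], np.float64(0.0587), (212.06060791015625, 213.06060791015625), [189, 190, 47, 47])
side ([0.4736, 0.0405], np.float64(0.0591), (292.0852355957031, 195.15908813476562), [270, 173, 45, 45])
side ([0.4536, -0.1748], np.float64(0.0637), (382.590087890625, 182.52252197265625), [356, 161, 54, 44])
```

View pics/p4.png

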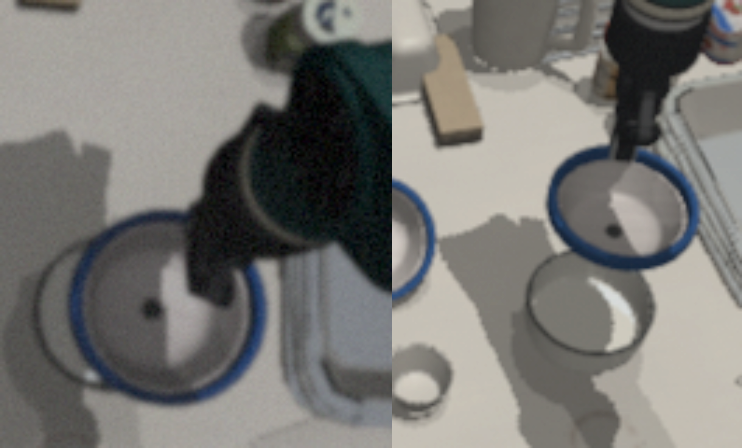

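Run:
```python
from h import *
a=cam('top');b=cam('side')
for v in(181,182):print(tri(a,(390.3,248.2),b,(382.6,v)))
print(tri(a,(370.4,251.8),b,(371+.5,218.)), tri(a,(370.4,251.8),b,(371,217.5)))
# dark outer edge/dish floor check; cover dot
print('dot',tri(a,(330+152/2.8,140+310/2.8),b,(300+(614-392)/2.8,110+231/2.8)))
p,r,s=pose();print(p)
```

```text
(array([ 0.46384586, -0.18089027,  0.19973501]), np.float64(0.002244274312961371))
(array([ 0.46415004, -0.18206118,  0.19513718]), np.float64(0.0020885575763987677))
(array([ 0.46448412, -0.18162305,  0.0372189 ]), np.float64(0.003969201635514077)) (array([ 0.46454417, -0.18035432,  0.04013963]), np.float64(0.0026968815506319484))
dot (array([ 0.46143505, -0.18034218,  0.15722751]), np.float64(0.0014817033484243929))
[ 0.51867546 -0.1999556   0.19673492]
```

The cover is level above the dish: ring centre at about (168,307) in the top crop, dot at (152,310), which matches the expected parallax. Both views triangulate it within about 2 mm of the dish centre. I'll lower it and watch the force.

Call:
drive_tool(
  rows=[
    [255, 0, 2.5, 0, 0, 0, 0],
    [255, 0, 5.0, 0, 0, 0, 0],
    [255, 0, 7.5, 0, 0, 0, 0],
    [255, 0, 10.0, 0, 0, 0, 0],
    [255, 0, 11.5, 0, 0, 0, 0],
    [255, 0, 12.5, 0, 0, 0, 0],
    [255, 0, 12.5, 0, 0, 0, 0],
    [255, 0, 12.5, 0, 0, 0, 0],
    [255, 0, 12.5, 0, 0, 0, 0],
  ],
)

```text
clock: 11.1
eef_pos: [0.5208, -0.2008, 0.0734]
tcp_rot: [-0.129, 0.129, 0.695, -0.695]
force: [0.6, 0.2, -1.2]
gripper_width: 0.0056
```

Call:
drive_tool(
  rows=[
    [255, 0, 0.3, 0, 0, 0, 0],
    [255, 0, 0.3, 0, 0, 0, 0],
    [255, 0, 0.3, 0, 0, 0, 0],
  ],
)

```text
clock: 11.35
eef_pos: [0.5202, -0.2012, 0.0699]
tcp_rot: [-0.13, 0.128, 0.695, -0.695]
force: [0.2, -0.4, -0.9]
gripper_width: 0.006
```

Call:
drive_tool(
  rows=[
    [255, 0, 0.3, 0, 0, 0, 0],
    [255, 0, 0.3, 0, 0, 0, 0],
    [255, 0, 0.3, 0, 0, 0, 0],
  ],
)

```text
clock: 11.6
eef_pos: [0.5199, -0.201, 0.0662]
tcp_rot: [-0.13, 0.128, 0.695, -0.695]
force: [-0.4, 0.2, -1.4]
gripper_width: 0.006
```

```bash
python3 d.py -21 no .054; python3 ring.py .066|head -3;  python3 ring.py .066|grep side
```

```text
[ 0.51986113 -0.20102365  0.06623297] 11.6 [ 0.7   0.69 -0.58  2.07  0.69  0.57  2.4 ] 0.006 [-0.4  0.2 -1.4] [ 0.01 -0.08 -0.02]
up8cm [ 0.03 -8.    0.  ]
z 0.054 shift cm [ 0.    1.22 -0.05] turn [-0.    -0.001  0.003] | rows 0.3
sim [ 0.68  0.71 -0.55  2.08  0.72  0.55  2.38] e0.000 minj6 0.55
top ([0.4626, -0.1779], np.float64(0.0629), (372.5, 252.5), [343, 224, 60, 58])
top ([0.5848, 0.0099], np.float64(0.0601), (286.0625, 195.0), [258, 169, 57, 52])
top ([0.5833, 0.2326], np.float64(0.0614), (184.5, 194.0), [156, 167, 58, 54])
side ([0.4619, -0.1801], np.float64(0.0647), (372.5, 213.5), [349, 194, 48, 41])
side ([0.5766, 0.2331], np.float64(0.0699), (212.06060791015625, 213.06060791015625), [189, 190, 47, 47])
side ([0.5771, 0.0098], np.float64(0.0704), (292.15106201171875, 195.2108612060547), [270, 173, 45, 45])
```

Centred within about 2 mm of the dish. I'll keep lowering until contact.

Call:
drive_tool(
  rows=[
    [255, 0.1, 0.3, 0, 0, 0, 0],
    [255, 0.1, 0.3, 0, 0, 0, 0],
    [255, 0.1, 0.3, 0, 0, 0, 0],
  ],
)

```text
clock: 12.05
eef_pos: [0.5187, -0.2005, 0.0631]
tcp_rot: [-0.13, 0.128, 0.695, -0.695]
force: [0.2, -0.6, -1.7]
gripper_width: 0.0063
```

Call:
drive_tool(
  rows=[
    [255, 0, 0.3, 0, 0, 0, 0],
    [255, 0, 0.3, 0, 0, 0, 0],
    [255, 0, 0.3, 0, 0, 0, 0],
  ],
)

```text
clock: 12.3
eef_pos: [0.5189, -0.2006, 0.0601]
tcp_rot: [-0.13, 0.128, 0.695, -0.695]
force: [-1.1, 0.7, -0.9]
gripper_width: 0.006
```

Call:
drive_tool(
  rows=[
    [255, 0, 0.3, 0, 0, 0, 0],
    [255, 0, 0.3, 0, 0, 0, 0],
    [255, 0, 0.3, 0, 0, 0, 0],
  ],
)

```text
clock: 12.55
eef_pos: [0.5196, -0.2007, 0.0575]
tcp_rot: [-0.13, 0.128, 0.695, -0.695]
force: [0.7, 0.6, 0.1]
gripper_width: 0.0061
```

Call:
drive_tool(
  rows=[
    [255, 0, 0.2, 0, 0, 0, 0],
    [255, 0, 0.2, 0, 0, 0, 0],
    [255, 0, 0.2, 0, 0, 0, 0],
  ],
)

```text
clock: 12.8
eef_pos: [0.5208, -0.2009, 0.0561]
tcp_rot: [-0.129, 0.129, 0.695, -0.695]
force: [2.6, -1.1, 5.3]
gripper_width: 0.0061
```

Call:
drive_tool(
  rows=[
    [255, 0, 0.2, 0, 0, 0, 0],
    [255, 0, 0.2, 0, 0, 0, 0],
    [255, 0, 0.2, 0, 0, 0, 0],
  ],
)

```text
clock: 13.05
eef_pos: [0.522, -0.2012, 0.0548]
tcp_rot: [-0.128, 0.13, 0.695, -0.695]
force: [3.2, -1.4, 8.2]
gripper_width: 0.0058
```

Contact at TCP height 0.0565, so the rim edge is about 9.5 mm above the TCP, as expected. Releasing.

Call:
drive_tool(
  rows=[
    [230, 0, -0.2, 0, 0, 0, 0],
    [200, 0, -0.2, 0, 0, 0, 0],
    [150, 0, -0.2, 0, 0, 0, 0],
    [150, 0, -0.2, 0, 0, 0, 0],
    [150, 0, -0.2, 0, 0, 0, 0],
    [150, 0, -0.8, 0, 0, 0, 0],
    [150, 0, -2.2, 0, 0, 0, 0],
    [130, 0, -5.0, 0, 0, 0, 0],
    [130, 0, -8.0, 0, 0, 0, 0],
    [120, 0, -11.0, 0, 0, 0, 0],
    [120, 0, -14.0, 0, 0, 0, 0],
  ],
)

```text
clock: 13.97
eef_pos: [0.5188, -0.2004, 0.1947]
tcp_rot: [-0.13, 0.127, 0.696, -0.695]
force: [0.2, -0.1, -0.3]
gripper_width: 0.0449
```

```bash
python3 g.py .581 .009 171.5 -.08 .012; python3 ring.py .066
```

```text
[ 0.51881032 -0.20038477  0.19469295] 13.9667 [ 0.83  0.53 -0.75  2.    0.49  0.81  2.57] 0.0449 [ 0.2 -0.1 -0.3]
depth -0.08 shift cm [  1.54   3.7  -21.81] turn [-0.068 -0.211  0.63 ] | rows 5.3
sim [ 0.35  0.54 -0.72  2.39  2.08  0.62  0.82] e0.000 minj6 0.25
depth 0.012 shift cm [ -3.77  11.12 -22.98] turn [-0.068 -0.211  0.63 ] | rows 6.2
sim [ 0.34  0.74 -0.69  2.31  2.22  0.73  0.78] e0.000 minj6 0.64
top ([0.4623, -0.1743], np.float64(0.0614), (370.63836669921875, 252.210693359375), [342, 225, 50, 54])
top ([0.5848, 0.01], np.float64(0.0603), (286.0628356933594, 194.98052978515625), [258, 169, 57, 52])
top ([0.5834, 0.2324], np.float64(0.0616), (184.65789794921875, 193.5), [156, 167, 58, 54])
side ([0.4569, -0.1749], np.float64(0.0643), (371.5, 215.0), [348, 196, 48, 41])
side ([0.5766, 0.2331], np.float64(0.0699), (212.06060791015625, 213.06060791015625), [189, 190, 47, 47])
side ([0.5771, 0.0099], np.float64(0.0704), (292.0852355957031, 195.15908813476562), [270, 173, 45, 45])
```

Call:
drive_tool(
  rows=[
    [120, 0.5, -1.0, -4.0, -0.01, -0.04, 0.12],
    [120, 1.5, 1.5, -9, -0.068, -0.211, 0.63],
    [120, 1.5, 3.7, -21.8, -0.068, -0.211, 0.63],
    [120, 1.5, 3.7, -21.8, -0.068, -0.211, 0.63],
    [120, 1.5, 3.7, -21.8, -0.068, -0.211, 0.63],
    [120, 1.5, 3.7, -21.8, -0.068, -0.211, 0.63],
    [120, 1.5, 3.7, -21.8, -0.068, -0.211, 0.63],
    [120, 1.5, 3.7, -21.8, -0.068, -0.211, 0.63],
    [120, 1.5, 3.7, -21.8, -0.068, -0.211, 0.63],
    [120, 1.5, 3.7, -21.8, -0.068, -0.211, 0.63],
    [120, 1.5, 3.7, -21.8, -0.068, -0.211, 0.63],
    [120, 1.5, 3.7, -21.8, -0.068, -0.211, 0.63],
  ],
)

```text
clock: 15.07
eef_pos: [0.5816, 0.0137, 0.1544]
tcp_rot: [-0.17, -0.265, -0.657, 0.685]
force: [0.4, -0.5, -0.3]
gripper_width: 0.0449
```

```bash
python3 g.py .581 .009 171.5 -.08 -.01 .014; python3 ring.py .066 | grep ', -0.1'
```

```text
[0.58161884 0.01368255 0.15439975] 15.0667 [ 0.25  0.52 -0.59  2.39  2.15  0.57  0.74] 0.0449 [ 0.4 -0.5 -0.3]
depth -0.08 shift cm [-0.33 -0.19  0.47] turn [0.008 0.004 0.003] | rows 0.1
sim [ 0.25  0.51 -0.59  2.39  2.14  0.56  0.74] e0.000 minj6 0.56
depth -0.01 shift cm [-0.35  6.81  0.53] turn [0.008 0.004 0.003] | rows 1.6
sim [ 0.27  0.67 -0.58  2.33  2.25  0.65  0.7 ] e0.000 minj6 0.57
depth 0.014 shift cm [-0.35  9.21  0.55] turn [0.008 0.004 0.003] | rows 2.2
sim [ 0.27  0.72 -0.58  2.31  2.28  0.67  0.7 ] e0.000 minj6 0.65
top ([0.462, -0.1745], np.float64(0.0628), (371.001953125, 252.88641357421875), [342, 224, 59, 59])
side ([0.4573, -0.1749], np.float64(0.0645), (371.5, 215.0), [348, 195, 48, 42])
```

Call:
drive_tool(
  rows=[
    [120, -0.3, -0.2, 0.5, 0.008, 0, 0],
    [120, -0.3, 1.5, 0.5, 0.008, 0, 0],
    [120, -0.3, 3.5, 0.5, 0.008, 0, 0],
    [120, -0.35, 5.5, 0.5, 0.008, 0, 0],
    [120, -0.35, 7.0, 0.5, 0.008, 0, 0],
    [120, -0.35, 8.3, 0.55, 0.008, 0, 0],
    [120, -0.35, 9.2, 0.55, 0.008, 0, 0],
    [120, -0.35, 9.2, 0.55, 0.008, 0, 0],
    [120, -0.35, 9.2, 0.55, 0.008, 0, 0],
  ],
)

```text
clock: 15.92
eef_pos: [0.639, -0.0073, 0.0841]
tcp_rot: [-0.166, -0.269, -0.651, 0.69]
force: [-0.7, 0.0, -0.0]
gripper_width: 0.045
```

Call:
drive_tool(
  rows=[
    [255, 0, 0, 0, 0, 0, 0],
    [255, 0, 0, 0, 0, 0, 0],
    [255, 0, 0, 0, 0, 0, 0],
    [255, 0, 0, 0, 0, 0, 0],
    [255, 0, 0, 0, 0, 0, 0],
    [255, 0, 0, 0, 0, 0, 0],
  ],
)

```text
clock: 16.42
eef_pos: [0.6398, -0.006, 0.0848]
tcp_rot: [-0.168, -0.27, -0.651, 0.69]
force: [0.7, -1.1, 1.8]
gripper_width: 0.0065
```

```bash
sed -i 's/^dish=.*/dish=np.array([.4615,-.175])/' sim.py; python3 g.py .581 .009 171.5 .014; python3 d.py -18 up .2 .075
```

```text
[ 0.6397632  -0.00596292  0.08475944] 16.4167 [ 0.27  0.71 -0.57  2.3   2.27  0.66  0.71] 0.0065 [ 0.7 -1.1  1.8]
depth 0.014 shift cm [ 0.47  0.03 -0.61] turn [-0.009 -0.    -0.003] | rows 0.2
sim [ 0.27  0.72 -0.58  2.31  2.28  0.67  0.7 ] e0.000 minj6 0.66
[ 0.6397632  -0.00596292  0.08475944] 16.4167 [ 0.27  0.71 -0.57  2.3   2.27  0.66  0.71] 0.0065 [ 0.7 -1.1  1.8] [-0.06  0.29 -0.03]
up8cm [-4.72 -6.46  0.06]
up [ 0.23  0.52 -0.5   2.27  2.07  0.48  0.87] e0.000 minj6 0.48
z 0.2 shift cm [  0.63 -14.55  20.48] turn [ 0.043  0.157 -0.63 ] | rows 6.0
sim [ 0.9   0.55 -0.87  2.    0.56  0.85  2.54] e0.000 minj6 0.26
z 0.075 shift cm [ 8.01 -4.46 20.39] turn [ 0.043  0.157 -0.63 ] | rows 5.4
sim [ 0.77  0.71 -0.7   2.08  0.78  0.63  2.35] e0.000 minj6 0.63
```

Call:
drive_tool(
  rows=[
    [255, -0.6, -0.8, 0, 0, 0, 0],
    [255, -1.8, -2.4, 0, 0, 0, 0],
    [255, -3.2, -4.4, 0, 0, 0, 0],
    [255, -4.7, -6.5, 0, 0, 0, 0],
    [255, -3.5, -9.5, 2, 0, 0, -0.1],
    [255, -2.5, -12.5, 4, 0.02, 0.05, -0.2],
  ],
)

```text
clock: 16.92
eef_pos: [0.6063, -0.0264, 0.1772]
tcp_rot: [-0.124, -0.235, -0.654, 0.708]
force: [-1.2, -1.3, -1.8]
gripper_width: 0.0063
```

```bash
python3 d.py -18 no .2 .075
```

```text
[ 0.60626287 -0.02641525  0.17720776] 16.9167 [ 0.15  0.44 -0.34  2.26  1.69  0.32  1.24] 0.0063 [-1.2 -1.3 -1.8] [ 0.04  0.69 -0.03]
up8cm [-3.96 -6.94  0.27]
z 0.2 shift cm [ 4.21 -4.32 18.03] turn [ 0.004  0.149 -0.52 ] | rows 4.6
sim [ 0.88  0.54 -0.83  2.    0.54  0.83  2.57] e0.000 minj6 0.30
z 0.075 shift cm [10.4   6.53 17.6 ] turn [ 0.004  0.149 -0.52 ] | rows 5.1
sim [ 0.75  0.7  -0.66  2.08  0.75  0.62  2.38] e0.000 minj6 0.62
```

Call:
drive_tool(
  rows=[
    [255, 2.0, -4.3, 2, 0, 0.03, -0.1],
    [255, 3.2, -4.3, 5, 0, 0.06, -0.2],
    [255, 4.2, -4.3, 8, 0, 0.1, -0.3],
    [255, 4.2, -4.3, 11, 0, 0.149, -0.4],
    [255, 4.2, -4.3, 14, 0, 0.149, -0.52],
    [255, 4.2, -4.3, 18, 0, 0.149, -0.52],
    [255, 4.2, -4.3, 18, 0, 0.149, -0.52],
    [255, 4.2, -4.3, 18, 0, 0.149, -0.52],
    [255, 4.2, -4.3, 18, 0, 0.149, -0.52],
    [255, 4.2, -4.3, 18, 0, 0.149, -0.52],
    [255, 4.2, -4.3, 18, 0, 0.149, -0.52],
  ],
)

```text
clock: 17.83
eef_pos: [0.5189, -0.1936, 0.1971]
tcp_rot: [-0.111, 0.111, 0.699, -0.698]
force: [-0.2, 0.5, -2.1]
gripper_width: 0.0062
```

```bash
python3 d.py -18 no .2 .1; python3 ring.py .208 | grep ', -0.1'; python3 ring.py .066 | grep ', -0.1'
```

```text
[ 0.51885766 -0.1936204   0.19706298] 17.8333 [ 0.79  0.51 -0.7   2.    0.45  0.79  2.65] 0.0062 [-0.2  0.5 -2.1] [ 0.01 -0.08  0.04]
up8cm [ 0.01 -8.   -0.02]
z 0.2 shift cm [ 0.03 -0.29  0.  ] turn [ 0.002 -0.001  0.001] | rows 0.1
sim [ 0.8   0.5  -0.71  2.    0.45  0.8   2.65] e0.000 minj6 0.79
z 0.1 shift cm [0.02 9.71 0.02] turn [ 0.002 -0.001  0.001] | rows 2.3
sim [ 0.7   0.63 -0.58  2.07  0.6   0.61  2.52] e0.000 minj6 0.61
top ([0.4592, -0.1611], np.float64(0.066), (380.907470703125, 250.53118896484375), [343, 222, 77, 62])
side ([0.4187, -0.1432], np.float64(0.0962), (376.3481140136719, 198.95570373535156), [348, 162, 58, 75])
top ([0.4668, -0.1949], np.float64(0.0774), (380.2253112792969, 251.7124481201172), [342, 216, 77, 68])
```

Call:
drive_tool(
  rows=[
    [255, 0, 2.0, 0, 0, 0, 0],
    [255, 0, 4.0, 0, 0, 0, 0],
    [255, 0, 6.0, 0, 0, 0, 0],
    [255, 0, 7.5, 0, 0, 0, 0],
    [255, 0, 8.2, 0, 0, 0, 0],
    [255, 0, 8.2, 0, 0, 0, 0],
    [255, 0, 8.2, 0, 0, 0, 0],
  ],
)

```text
clock: 18.62
eef_pos: [0.5195, -0.1923, 0.1156]
tcp_rot: [-0.11, 0.109, 0.699, -0.698]
force: [-0.1, 0.0, -1.3]
gripper_width: 0.0064
```

```bash
cat > pic.py <<'E'
from h import *
import sys
a=cam('top');b=cam('side')
im=np.hstack([cv2.resize(a['img'][205:305,320:420],None,fx=4,fy=4,interpolation=2),cv2.resize(b['img'][150:250,325:425],None,fx=4,fy=4,interpolation=2)])
cv2.imwrite('pics/'+sys.argv[1],cv2.convertScaleAbs(im,alpha=1.5)[:,:,::-1])
E
python3 d.py -18 no .075; python3 pic.py p5.png
```

```text
[ 0.51947395 -0.19233147  0.11557806] 18.6167 [ 0.71  0.61 -0.61  2.06  0.58  0.64  2.54] 0.0064 [-0.1  0.  -1.3] [-0.02 -0.14  0.03]
up8cm [ 0.01 -8.   -0.01]
z 0.075 shift cm [0.04 4.06 0.15] turn [0.001 0.002 0.001] | rows 1.0
sim [ 0.67  0.67 -0.55  2.08  0.65  0.56  2.48] e0.000 minj6 0.56
```

View pics/p5.png

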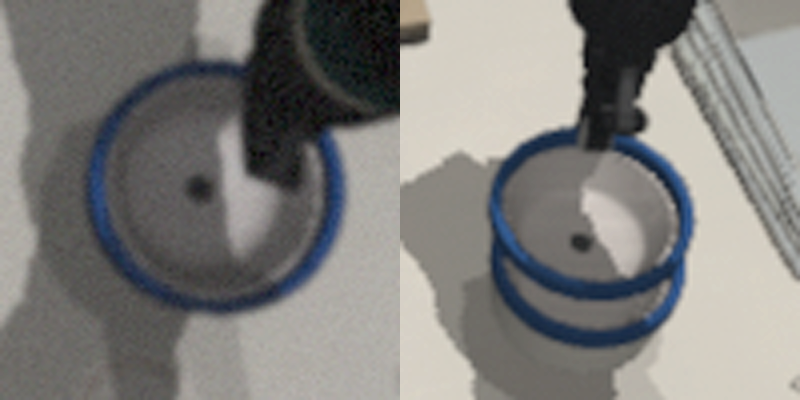

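```bash
cat > ext.py <<'E'
from h import *
def ext(c,C,z,o,f=4,h=.013,r=.0645):
    t=np.linspace(0,2*np.pi,72); P=np.vstack([np.c_[C[0]+r*np.cos(t),C[1]+r*np.sin(t),0*t+zz] for zz in(z,z-h)])
    p=(proj(c,P)-o+.5)*f-.5; return p.min(0).round(0),p.max(0).round(0)
E
python3 - <<'E'
from ext import *
a=cam('top');b=cam('side')
C=onz(a,320+217.5/4-.4,205+186/4-.4,.1252);print(C)
print('top',ext(a,C,.1252,[320,205]),'side',ext(b,C,.1252,[325,150]),'lower',ext(b,[.4615,-.175],.066,[325,150]),ext(a,[.4615,-.175],.066,[320,205]))
p=pose()[0];print(p[:2]-.06*np.array([np.cos(-np.radians(18)),np.sin(-np.radians(18))]))
E
```

```text
[ 0.4621797  -0.16714832  0.1252    ]
top (array([85., 58.]), array([346., 316.])) side (array([ 84., 126.]), array([291., 302.])) lower (array([ 85., 178.]), array([282., 349.])) (array([82., 73.]), array([327., 315.]))
[ 0.46289538 -0.17492791]
```

The top crop shows the upper ring spanning x 90–345 and y 60–312; the side crop shows both rings. The held cover sits about 7.5 mm too far in +y, so I'll correct that and lower it.

Call:
drive_tool(
  rows=[
    [255, -0.1, 0, 0.35, 0, 0, 0],
    [255, -0.2, 0, 0.7, 0, 0, 0],
    [255, -0.2, 0.8, 0.7, 0, 0, 0],
    [255, -0.2, 1.6, 0.7, 0, 0, 0],
    [255, -0.2, 2.2, 0.7, 0, 0, 0],
    [255, -0.2, 2.2, 0.7, 0, 0, 0],
    [255, -0.2, 2.2, 0.7, 0, 0, 0],
  ],
)

```text
clock: 19.4
eef_pos: [0.5182, -0.2003, 0.0924]
tcp_rot: [-0.112, 0.109, 0.699, -0.698]
force: [0.0, 0.7, -1.6]
gripper_width: 0.0065
```

```bash
cat > rim2.py <<'E'
from ext import *
import sys
# blue extents of merged blob in both views, region near dish
zu,zl=map(float,sys.argv[1:3]); C=np.array(list(map(float,sys.argv[3:5])))
for n in('top','side'):
    c=cam(n); hsv=cv2.cvtColor(c['img'],cv2.COLOR_RGB2HSV); m=cv2.inRange(hsv,(103,90,35),(130,255,255)); m[:,:325]=0
    ys,xs=np.where(m>0)
    w=np.percentile
    cs,_=cv2.findContours(m,cv2.RETR_EXTERNAL,cv2.CHAIN_APPROX_NONE); k=np.vstack(cs)[:,0]
    # per-row left/right extents
    rows=[(y,xs[ys==y].min(),xs[ys==y].max()) for y in range(ys.min(),ys.max()+1,4) if (ys==y).any()]
    print(n,'blob',xs.min(),xs.max(),ys.min(),ys.max(),'pred upper',[e.round(1).tolist() for e in ext(c,C,zu,[0,0],1)],'pred lower',[e.round(1).tolist() for e in ext(c,C,zl,[0,0],1)])
    if n=='side': print([(int(a),int(b),int(d),(b+d)/2) for a,b,d in rows])
E
python3 rim2.py .105 .066 .4615 -.175; python3 d.py -18 no .075
```

```text
top blob 343 512 99 282 pred upper [[343.0, 221.0], [407.0, 284.0]] pred lower [[340.0, 223.0], [401.0, 283.0]]
side blob 348 431 113 236 pred upper [[348.0, 185.0], [399.0, 229.0]] pred lower [[346.0, 194.0], [395.0, 237.0]]
[(113, 413, 416, np.float64(414.5)), (117, 416, 431, np.float64(423.5)), (125, 418, 419, np.float64(418.5)), (189, 362, 383, np.float64(372.5)), (193, 355, 389, np.float64(372.0)), (197, 352, 393, np.float64(372.5)), (201, 350, 396, np.float64(373.0)), (205, 349, 398, np.float64(373.5)), (209, 349, 398, np.float64(373.5)), (213, 348, 398, np.float64(373.0)), (217, 348, 396, np.float64(372.0)), (221, 349, 394, np.float64(371.5)), (225, 351, 393, np.float64(372.0)), (229, 355, 390, np.float64(372.5)), (233, 361, 386, np.float64(373.5))]
[ 0.5189224  -0.20041239  0.09313469] 19.5 [ 0.7   0.65 -0.58  2.07  0.61  0.6   2.52] 0.0062 [ 0.  0. -2.] [-0.03 -0.1  -0.03]
up8cm [ 0.01 -8.   -0.01]
z 0.075 shift cm [ 0.24  1.81 -0.64] turn [0.002 0.    0.002] | rows 0.5
sim [ 0.67  0.67 -0.55  2.08  0.65  0.56  2.48] e0.000 minj6 0.56
```

Call:
drive_tool(
  rows=[
    [255, 0, 0.2, 0.1, 0, 0, 0],
    [255, 0, 0.5, 0.2, 0, 0, 0],
    [255, 0, 0.8, 0.2, 0, 0, 0],
    [255, 0, 1.0, 0.2, 0, 0, 0],
    [255, 0, 1.0, 0.2, 0, 0, 0],
    [255, 0, 1.0, 0.2, 0, 0, 0],
  ],
)

```text
clock: 20.0
eef_pos: [0.5181, -0.2026, 0.0831]
tcp_rot: [-0.111, 0.11, 0.699, -0.698]
force: [0.4, 0.1, -1.1]
gripper_width: 0.0063
```

Call:
drive_tool(
  rows=[
    [255, 0, 0.25, 0, 0, 0, 0],
    [255, 0, 0.25, 0, 0, 0, 0],
    [255, 0, 0.25, 0, 0, 0, 0],
  ],
)

```text
clock: 20.25
eef_pos: [0.5181, -0.2026, 0.0807]
tcp_rot: [-0.111, 0.11, 0.699, -0.698]
force: [0.2, 0.3, -1.6]
gripper_width: 0.0062
```

Call:
drive_tool(
  rows=[
    [255, 0, 0.25, 0, 0, 0, 0],
    [255, 0, 0.25, 0, 0, 0, 0],
    [255, 0, 0.25, 0, 0, 0, 0],
  ],
)

```text
clock: 20.5
eef_pos: [0.5181, -0.2026, 0.0781]
tcp_rot: [-0.111, 0.11, 0.699, -0.698]
force: [0.1, -0.1, -1.6]
gripper_width: 0.0065
```

Call:
drive_tool(
  rows=[
    [255, 0, 0.25, 0, 0, 0, 0],
    [255, 0, 0.25, 0, 0, 0, 0],
    [255, 0, 0.25, 0, 0, 0, 0],
  ],
)

```text
clock: 20.75
eef_pos: [0.518, -0.2025, 0.0756]
tcp_rot: [-0.111, 0.11, 0.699, -0.698]
force: [0.4, 0.2, -1.7]
gripper_width: 0.0062
```

Call:
drive_tool(
  rows=[
    [255, 0, 0.2, 0, 0, 0, 0],
    [255, 0, 0.2, 0, 0, 0, 0],
    [255, 0, 0.2, 0, 0, 0, 0],
  ],
)

```text
clock: 21.0
eef_pos: [0.5191, -0.2028, 0.0743]
tcp_rot: [-0.111, 0.111, 0.699, -0.698]
force: [1.0, -0.1, 2.7]
gripper_width: 0.0064
```

Contact at the expected height, so it is seated. Releasing.

Call:
drive_tool(
  rows=[
    [230, 0, 0, 0, 0, 0, 0],
    [200, 0, 0, 0, 0, 0, 0],
    [150, 0, 0, 0, 0, 0, 0],
    [150, 0, 0, 0, 0, 0, 0],
    [150, 0, -0.1, 0, 0, 0, 0],
    [150, 0, -0.8, 0, 0, 0, 0],
    [150, 0, -2.2, 0, 0, 0, 0],
    [130, 0, -5.0, 0, 0, 0, 0],
    [130, 0, -8.0, 0, 0, 0, 0],
    [120, 0, -11.0, 0, 0, 0, 0],
    [120, 0, -12.0, -2, 0, 0, 0],
  ],
)

```text
clock: 21.92
eef_pos: [0.5252, -0.1882, 0.1975]
tcp_rot: [0.112, -0.114, -0.697, 0.699]
force: [2.0, 0.2, 0.6]
gripper_width: 0.0453
```

```bash
python3 g.py .580 .2335 -157 -.08 .014
python3 - <<'E'
from sim import *
P,Q=grasp(.58,.2335,-157,-.08); plan([.56,.0,.24],down(0)*y(np.pi),'via')
q=pose()[2]['joint_positions'];q=go(q,[('via',[.56,.0,.24],down(0)*y(np.pi)),('pre',P,Q*y(np.pi))])
E
python3 rim2.py .085 .066 .4615 -.175
```

```text
[ 0.52521836 -0.1881727   0.19752226] 21.9167 [ 0.78  0.51 -0.7   2.    0.46  0.79  2.63] 0.0453 [2.  0.2 0.6]
depth -0.08 shift cm [  8.     3.87 -41.85] turn [-0.229 -0.697  0.598] | rows 10.3
sim [ 0.15  0.61 -0.84  2.3   2.1   0.55  1.09] e0.000 minj6 0.18
depth 0.014 shift cm [  3.88  11.49 -45.52] turn [-0.229 -0.697  0.598] | rows 11.3
sim [ 0.1   0.81 -0.81  2.21  2.22  0.65  1.07] e0.000 minj6 0.56
via shift cm [  2.62  -4.29 -18.95] turn [-0.002 -0.321 -0.003] | rows 4.7
via [ 0.53  0.49 -0.83  1.95  0.46  0.9   2.6 ] e0.000 minj6 0.80
pre [ 0.14  0.61 -0.83  2.3   2.11  0.54  1.09] e0.000 minj6 0.20
top blob 343 512 99 282 pred upper [[342.0, 222.0], [404.0, 284.0]] pred lower [[340.0, 223.0], [401.0, 283.0]]
side blob 348 430 110 236 pred upper [[347.0, 190.0], [397.0, 233.0]] pred lower [[346.0, 194.0], [395.0, 237.0]]
[(110, 413, 414, np.float64(413.5)), (114, 415, 428, np.float64(421.5)), (118, 417, 419, np.float64(418.0)), (194, 359, 383, np.float64(371.0)), (198, 354, 390, np.float64(372.0)), (202, 351, 394, np.float64(372.5)), (206, 350, 396, np.float64(373.0)), (210, 349, 397, np.float64(373.0)), (214, 348, 397, np.float64(372.5)), (218, 348, 396, np.float64(372.0)), (222, 350, 395, np.float64(372.5)), (226, 352, 392, np.float64(372.0)), (230, 356, 389, np.float64(372.5)), (234, 363, 384, np.float64(373.5))]
```

Call:
drive_tool(
  rows=[
    [120, 1.0, -3.0, -4, 0, -0.1, 0],
    [120, 2.6, -4.3, -8, 0, -0.2, 0],
    [120, 2.6, -4.3, -12, 0, -0.3, 0],
    [120, 2.6, -4.3, -16, 0, -0.3, 0],
    [120, 8, 0, -41.8, -0.229, -0.697, 0.598],
    [120, 8, 0, -41.8, -0.229, -0.697, 0.598],
    [120, 8, 0, -41.8, -0.229, -0.697, 0.598],
    [120, 8, 0, -41.8, -0.229, -0.697, 0.598],
    [120, 8, 0, -41.8, -0.229, -0.697, 0.598],
    [120, 8, 0, -41.8, -0.229, -0.697, 0.598],
    [120, 8, 0, -41.8, -0.229, -0.697, 0.598],
    [120, 8, 0, -41.8, -0.229, -0.697, 0.598],
  ],
)

```text
clock: 23.02
eef_pos: [0.5777, 0.1576, 0.2014]
tcp_rot: [0.29, 0.071, 0.699, -0.65]
force: [0.1, -0.5, -0.3]
gripper_width: 0.0453
```

```bash
python3 g.py .580 .2335 -157 -.08 .014; python3 ring.py .085 | grep ', -0.1'
```

```text
[0.57767463 0.15755927 0.20144546] 23.0167 [ 0.05  0.4  -0.51  2.27  1.61  0.24  1.53] 0.0453 [ 0.1 -0.5 -0.3]
depth -0.08 shift cm [-0.25  5.07 -7.21] turn [-0.057 -0.063  0.108] | rows 2.1
sim [ 0.12  0.6  -0.8   2.3   2.13  0.53  1.06] e0.000 minj6 0.26
depth 0.014 shift cm [-1.25 14.4  -7.78] turn [-0.057 -0.063  0.108] | rows 3.9
sim [ 0.08  0.8  -0.77  2.21  2.24  0.63  1.04] e0.000 minj6 0.54
top ([0.4612, -0.1751], np.float64(0.0635), (373.1212158203125, 253.0538787841797), [343, 224, 62, 59])
side ([0.4514, -0.1733], np.float64(0.0689), (372.8461608886719, 214.07691955566406), [348, 191, 51, 46])
```

Call:
drive_tool(
  rows=[
    [120, -0.2, 3, -4, -0.03, -0.03, 0.05],
    [120, -0.2, 5, -7.2, -0.057, -0.063, 0.108],
    [120, -0.2, 5, -7.2, -0.057, -0.063, 0.108],
    [120, -0.2, 5, -7.2, -0.057, -0.063, 0.108],
    [120, -0.2, 5, -7.2, -0.057, -0.063, 0.108],
    [120, -0.2, 5, -7.2, -0.057, -0.063, 0.108],
  ],
)

```text
clock: 23.62
eef_pos: [0.5816, 0.2324, 0.158]
tcp_rot: [0.346, 0.081, 0.703, -0.616]
force: [0.2, -1.1, -0.1]
gripper_width: 0.0456
```

```bash
python3 g.py .580 .2335 -157 -.08 .014
```

```text
[0.58161892 0.23244819 0.15796363] 23.6167 [ 0.08  0.58 -0.73  2.3   2.16  0.49  1.01] 0.0456 [ 0.2 -1.1 -0.1]
depth -0.08 shift cm [-0.02  0.04 -0.16] turn [-0.001 -0.004  0.002] | rows 0.0
sim [ 0.08  0.58 -0.74  2.3   2.17  0.49  1.01] e0.000 minj6 0.49
depth 0.014 shift cm [-0.05  9.44 -0.17] turn [-0.001 -0.004  0.002] | rows 2.3
sim [ 0.05  0.78 -0.72  2.21  2.27  0.6   0.99] e0.000 minj6 0.51
```

Call:
drive_tool(
  rows=[
    [120, 0, 1.5, -0.15, 0, 0, 0],
    [120, 0, 3.5, -0.15, 0, 0, 0],
    [120, 0, 5.5, -0.15, 0, 0, 0],
    [120, 0, 7.0, -0.15, 0, 0, 0],
    [120, 0, 8.3, -0.15, 0, 0, 0],
    [120, 0, 9.4, -0.15, 0, 0, 0],
    [120, 0, 9.4, -0.15, 0, 0, 0],
    [120, 0, 9.4, -0.15, 0, 0, 0],
  ],
)

```text
clock: 24.28
eef_pos: [0.6327, 0.255, 0.0833]
tcp_rot: [0.347, 0.082, 0.702, -0.616]
force: [-1.2, 0.0, -0.7]
gripper_width: 0.0451
```

Call:
drive_tool(
  rows=[
    [255, 0, 0, 0, 0, 0, 0],
    [255, 0, 0, 0, 0, 0, 0],
    [255, 0, 0, 0, 0, 0, 0],
    [255, 0, 0, 0, 0, 0, 0],
    [255, 0, 0, 0, 0, 0, 0],
    [255, 0, 0, 0, 0, 0, 0],
  ],
)

```text
clock: 24.78
eef_pos: [0.6324, 0.2567, 0.0839]
tcp_rot: [0.348, 0.082, 0.703, -0.615]
force: [-1.1, 0.7, 1.9]
gripper_width: 0.0061
```

```bash
python3 g.py .580 .2335 -157 .014;  python3 - <<'E'
from sim import *
p,r,s=pose(); q=s['joint_positions']; print('up9',(r.inv().apply([0,0,.09])*100).round(2))
V1=[.57,.05,.24]; plan(V1,down(0)*y(np.pi),'via'); q=go(q,[('up',p+[0,0,.09],r),('via',V1,down(0)*y(np.pi)),('over',[.5195,-.2,.21],down(-.314)*y(np.pi))])
E
```

```text
[0.63236448 0.25667766 0.08394532] 24.7833 [ 0.05  0.78 -0.72  2.21  2.27  0.6   0.99] 0.0061 [-1.1  0.7  1.9]
depth 0.014 shift cm [0.17 0.15 0.09] turn [-0.    -0.003 -0.002] | rows 0.1
sim [ 0.05  0.78 -0.72  2.21  2.27  0.6   0.99] e0.000 minj6 0.60
up9 [-5.3  -7.27 -0.02]
via shift cm [  1.91 -20.75  16.6 ] turn [ 0.127  0.385 -0.622] | rows 6.4
up [-0.    0.57 -0.63  2.18  2.03  0.39  1.15] e0.000 minj6 0.39
via [ 0.52  0.55 -0.97  1.92  0.56  0.96  2.42] e0.000 minj6 0.29
over [ 0.92  0.54 -0.88  1.99  0.55  0.87  2.57] e0.000 minj6 0.87
```

Call:
drive_tool(
  rows=[
    [255, -0.6, -0.8, 0, 0, 0, 0],
    [255, -1.8, -2.4, 0, 0, 0, 0],
    [255, -3.4, -4.6, 0, 0, 0, 0],
    [255, -5.3, -7.3, 0, 0, 0, 0],
    [255, -4.0, -11.0, 2, 0.02, 0.05, -0.1],
    [255, -2.0, -15.0, 4, 0.04, 0.1, -0.2],
    [255, 0, -18, 7, 0.06, 0.2, -0.3],
    [255, 1.9, -20.7, 10, 0.1, 0.3, -0.4],
    [255, 1.9, -20.7, 13, 0.127, 0.385, -0.5],
    [255, 1.9, -20.7, 16.6, 0.127, 0.385, -0.622],
    [255, 1.9, -20.7, 16.6, 0.127, 0.385, -0.622],
    [255, 1.9, -20.7, 16.6, 0.127, 0.385, -0.622],
  ],
)

```text
clock: 25.78
eef_pos: [0.5778, 0.0883, 0.2279]
tcp_rot: [0.098, 0.024, 0.709, -0.698]
force: [1.8, -1.0, -2.8]
gripper_width: 0.0061
```

```bash
python3 d.py -18 no .21 .14
```

```text
[0.57779002 0.08833856 0.22786025] 25.7833 [ 0.35  0.46 -0.79  2.03  0.59  0.69  2.45] 0.0061 [ 1.8 -1.  -2.8] [-0.15 -0.06 -0.04]
up8cm [-1.37 -7.88 -0.04]
z 0.21 shift cm [ 9.    0.1  27.42] turn [ 0.041  0.418 -0.169] | rows 6.9
sim [ 0.8   0.48 -0.7   2.    0.43  0.81  2.67] e0.000 minj6 0.69
z 0.14 shift cm [10.2   6.99 27.46] turn [ 0.041  0.418 -0.169] | rows 7.2
sim [ 0.73  0.57 -0.63  2.05  0.53  0.68  2.58] e0.000 minj6 0.68
```

Call:
drive_tool(
  rows=[
    [255, 1, 0, 3, 0.01, 0.05, -0.05],
    [255, 2.5, 0, 7, 0.01, 0.1, -0.1],
    [255, 4, 0, 11, 0.02, 0.2, -0.169],
    [255, 5.5, 0, 15, 0.03, 0.3, -0.169],
    [255, 7, 0, 19, 0.041, 0.418, -0.169],
    [255, 8, 0, 23, 0.041, 0.418, -0.169],
    [255, 9, 0, 27.4, 0.041, 0.418, -0.169],
    [255, 9.2, 2, 27.4, 0.041, 0.418, -0.169],
    [255, 9.7, 4, 27.4, 0.041, 0.418, -0.169],
    [255, 10.1, 6.2, 27.4, 0.041, 0.418, -0.169],
    [255, 10.1, 6.2, 27.4, 0.041, 0.418, -0.169],
    [255, 10.1, 6.2, 27.4, 0.041, 0.418, -0.169],
  ],
)

```text
clock: 26.78
eef_pos: [0.5191, -0.1947, 0.147]
tcp_rot: [0.111, -0.113, -0.698, 0.698]
force: [-0.7, -0.5, -0.9]
gripper_width: 0.0064
```

```bash
python3 d.py -18 no .133; python3 pic.py p6.png
python3 - <<'E'
from ext import *
a=cam('top');b=cam('side')
z=pose()[0][2]+.0095;print('z',z)
for nm,C,zz in(('C',[.4612,-.175],z),('B',[.4612,-.175],.085)): print(nm,'top',ext(a,C,zz,[320,205]),'side',ext(b,C,zz,[325,150]))
E
```

```text
[ 0.5190696  -0.19466647  0.14700819] 26.7833 [ 0.74  0.57 -0.63  2.05  0.52  0.69  2.59] 0.0064 [-0.7 -0.5 -0.9] [-0.03 -0.06 -0.02]
up8cm [-0.03 -8.    0.  ]
z 0.133 shift cm [ 0.09  1.4  -0.09] turn [-0.    -0.004 -0.004] | rows 0.3
sim [ 0.72  0.58 -0.62  2.05  0.54  0.67  2.57] e0.000 minj6 0.67
z 0.15840488700351527
C top (array([111.,  52.]), array([384., 321.])) side (array([102.,  92.]), array([316., 271.]))
B top (array([88., 70.]), array([338., 316.])) side (array([ 88., 161.]), array([289., 334.]))
```

View pics/p6.png

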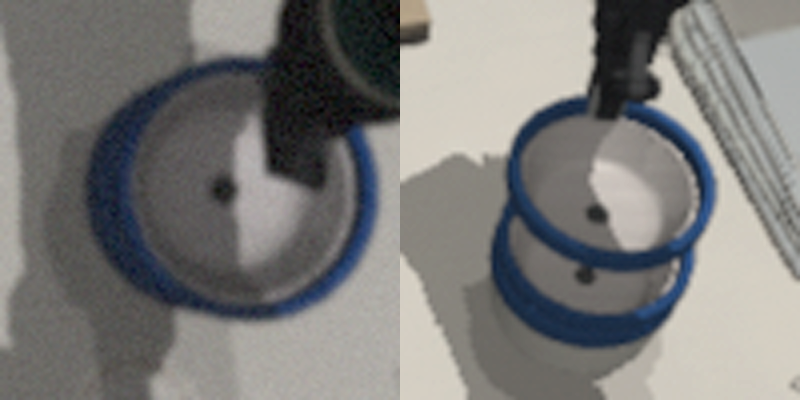

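C (upper) and B agree with concentric predictions within about 1 mm in both views: side x 107–316 for C and 90–294 for B. Lowering.

Call:
drive_tool(
  rows=[
    [255, 0, 1.0, 0.05, 0, 0, 0],
    [255, 0, 2.0, 0.1, 0, 0, 0],
    [255, 0, 3.0, 0.1, 0, 0, 0],
    [255, 0, 4.0, 0.1, 0, 0, 0],
    [255, 0, 4.7, 0.1, 0, 0, 0],
    [255, 0, 4.8, 0.1, 0, 0, 0],
    [255, 0, 4.8, 0.1, 0, 0, 0],
  ],
)

```text
clock: 27.57
eef_pos: [0.5194, -0.1958, 0.0983]
tcp_rot: [0.111, -0.113, -0.698, 0.699]
force: [-0.3, -0.6, -0.5]
gripper_width: 0.0064
```

Call:
drive_tool(
  rows=[
    [255, 0, 0.25, 0, 0, 0, 0],
    [255, 0, 0.25, 0, 0, 0, 0],
    [255, 0, 0.25, 0, 0, 0, 0],
  ],
)

```text
clock: 27.82
eef_pos: [0.5202, -0.1962, 0.0971]
tcp_rot: [0.11, -0.114, -0.698, 0.699]
force: [-0.3, -1.2, -1.3]
gripper_width: 0.0063
```

Call:
drive_tool(
  rows=[
    [255, 0, 0.2, 0, 0, 0, 0],
    [255, 0, 0.2, 0, 0, 0, 0],
    [255, 0, 0.2, 0, 0, 0, 0],
  ],
)

```text
clock: 28.07
eef_pos: [0.5199, -0.1962, 0.0949]
tcp_rot: [0.11, -0.114, -0.698, 0.699]
force: [0.6, 0.2, -1.3]
gripper_width: 0.006
```

Call:
drive_tool(
  rows=[
    [255, 0, 0.2, 0, 0, 0, 0],
    [255, 0, 0.2, 0, 0, 0, 0],
    [255, 0, 0.2, 0, 0, 0, 0],
  ],
)

```text
clock: 28.32
eef_pos: [0.5209, -0.1963, 0.0934]
tcp_rot: [0.109, -0.115, -0.698, 0.699]
force: [0.8, -0.7, 2.6]
gripper_width: 0.0064
```

Call:
drive_tool(
  rows=[
    [255, 0, 0.1, 0, 0, 0, 0],
    [255, 0, 0.1, 0, 0, 0, 0],
    [255, 0, 0.1, 0, 0, 0, 0],
  ],
)

```text
clock: 28.57
eef_pos: [0.5215, -0.1964, 0.0927]
tcp_rot: [0.109, -0.115, -0.698, 0.699]
force: [0.9, -0.1, 5.1]
gripper_width: 0.0063
```

Call:
drive_tool(
  rows=[
    [230, 0, 0, 0, 0, 0, 0],
    [200, 0, 0, 0, 0, 0, 0],
    [150, 0, 0, 0, 0, 0, 0],
    [150, 0, 0, 0, 0, 0, 0],
    [150, 0, -0.1, 0, 0, 0, 0],
    [150, 0, -0.8, 0, 0, 0, 0],
    [150, 0, -2.2, 0, 0, 0, 0],
    [130, 0, -5.0, 0, 0, 0, 0],
    [130, 0, -8.0, -1, 0, 0, 0],
    [140, 0, -10.0, -4, 0, 0, 0],
    [140, 0, -10.0, -8, 0, 0, 0],
    [140, 0, -10.0, -12, 0, 0, 0],
  ],
)

```text
clock: 29.57
eef_pos: [0.5581, -0.0821, 0.1939]
tcp_rot: [0.11, -0.117, -0.697, 0.699]
force: [0.6, 0.4, 0.3]
gripper_width: 0.0389
```

```bash
cat > l.py <<'E'
from sim import *
X,Y,a=map(float,sys.argv[1:4]); p,r,s=pose(); q=s['joint_positions']
print(p,s['clock'],q.round(2),round(s['gripper_width'],4),np.round(s['force'],1),np.round(s['wrist_torque'],2))
for z in map(float,sys.argv[4:]): plan([X,Y,z],down(a)*y(np.pi),'z %g'%z); q=go(q,[('sim',[X,Y,z],down(a)*y(np.pi))])
E
python3 l.py .453 .147 .023 .15 .016; python3 ring.py .104 | grep ', -0.1'; python3 pic.py p7.png
```

```text
[ 0.5581172  -0.08209926  0.19393716] 29.5667 [ 0.56  0.51 -0.68  1.99  0.46  0.78  2.43] 0.0389 [0.6 0.4 0.3] [ 0.03 -0.02 -0.03]
z 0.15 shift cm [ 17.27   4.22 -18.4 ] turn [-0.002 -0.345 -0.009] | rows 6.1
sim [ 0.15  0.5  -0.74  2.2   0.58  0.63  2.16] e0.000 minj6 0.63
z 0.016 shift cm [ 17.4   17.62 -18.41] turn [-0.002 -0.345 -0.009] | rows 7.4
sim [-0.1   0.7  -0.41  2.27  0.92  0.33  1.85] e0.000 minj6 0.33
top ([0.4625, -0.1712], np.float64(0.0637), (373.8333435058594, 251.1666717529297), [342, 222, 63, 61])
side ([0.4475, -0.1665], np.float64(0.072), (371.8346252441406, 211.27432250976562), [348, 187, 50, 50])
```

View pics/p7.png

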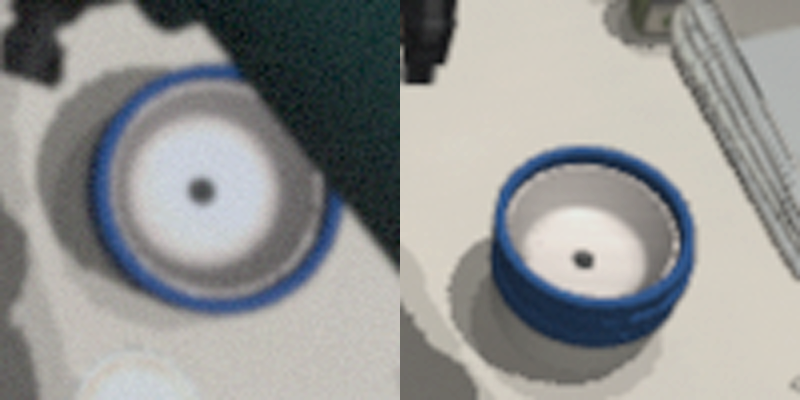

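All three covers are nested level: the rims stack concentrically in the side crop, with the top ring at x 493–693. Now the lid.

Call:
drive_tool(
  rows=[
    [140, 4, 0, -4, 0, -0.1, 0],
    [140, 7, 1, -8, 0, -0.2, 0],
    [140, 10, 2, -11, 0, -0.345, 0],
    [140, 13, 3, -14, 0, -0.345, 0],
    [140, 17.3, 4.2, -18.4, 0, -0.345, 0],
    [140, 17.3, 4.2, -18.4, 0, -0.345, 0],
    [140, 17.3, 4.2, -18.4, 0, -0.345, 0],
    [140, 17.3, 4.2, -18.4, 0, -0.345, 0],
    [140, 17.3, 4.2, -18.4, 0, -0.345, 0],
  ],
)

```text
clock: 30.52
eef_pos: [0.4507, 0.1452, 0.1485]
tcp_rot: [-0.011, 0.007, -0.706, 0.709]
force: [0.8, -0.4, 0.5]
gripper_width: 0.0384
```

```bash
python3 l.py .453 .147 .023 .15 .05 .016; python3 ring.py .104 | grep ', -0.1'
python3 - <<'E'
from ext import *
a=cam('top');b=cam('side')
im=np.hstack([cv2.resize(a['img'][200:300,160:290],None,fx=3,fy=3,interpolation=2),cv2.resize(b['img'][200:300,200:310],None,fx=3,fy=3,interpolation=2)])
cv2.imwrite('pics/p8.png',cv2.convertScaleAbs(im,alpha=1.5)[:,:,::-1])
print(ext(b,[.4612,-.175],.104,[325,150]),ext(a,[.4612,-.175],.104,[320,205]))
E
```

```text
[0.45074369 0.1451876  0.1484632 ] 30.5167 [ 0.14  0.5  -0.73  2.21  0.59  0.63  2.15] 0.0384 [ 0.8 -0.4  0.5] [ 0.01 -0.03  0.01]
z 0.15 shift cm [-0.23 -0.15 -0.17] turn [-0.004  0.002 -0.005] | rows 0.1
sim [ 0.15  0.5  -0.74  2.2   0.58  0.63  2.16] e0.000 minj6 0.63
z 0.05 shift cm [-0.18  9.85 -0.22] turn [-0.004  0.002 -0.005] | rows 2.4
sim [-0.03  0.65 -0.51  2.26  0.82  0.42  1.94] e0.000 minj6 0.42
z 0.016 shift cm [-0.17 13.25 -0.23] turn [-0.004  0.002 -0.005] | rows 3.2
sim [-0.1   0.7  -0.41  2.27  0.92  0.33  1.85] e0.000 minj6 0.33
top ([0.4622, -0.1714], np.float64(0.0633), (373.378173828125, 252.2886505126953), [343, 222, 62, 61])
side ([0.4467, -0.1677], np.float64(0.0726), (372.0563049316406, 211.12481689453125), [348, 187, 50, 50])
(array([ 92., 144.]), array([296., 319.])) (array([94., 66.]), array([349., 317.]))
```

View pics/p8.png

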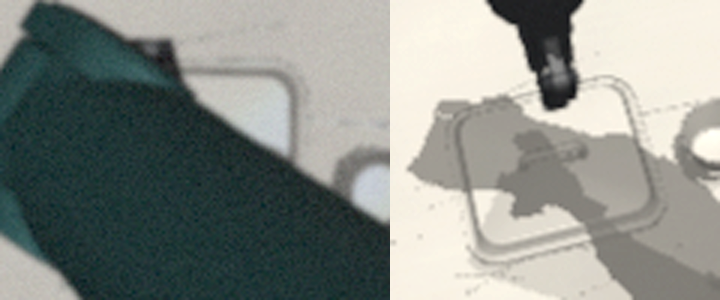

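Side crop: the wire grip is at (522–585, 140–165), under the gripper and clear of it. Descending with the jaws straddling the wire.

Call:
drive_tool(
  rows=[
    [140, -0.2, 2.5, -0.2, 0, 0, 0],
    [140, -0.2, 5.0, -0.2, 0, 0, 0],
    [140, -0.2, 7.5, -0.2, 0, 0, 0],
    [140, -0.2, 10.0, -0.2, 0, 0, 0],
    [140, -0.2, 12.0, -0.2, 0, 0, 0],
    [140, -0.2, 13.0, -0.2, 0, 0, 0],
    [140, -0.2, 13.0, -0.2, 0, 0, 0],
    [140, -0.2, 13.0, -0.2, 0, 0, 0],
  ],
)

```text
clock: 31.38
eef_pos: [0.4537, 0.1476, 0.0184]
tcp_rot: [-0.01, 0.007, -0.706, 0.708]
force: [0.8, 0.5, -0.7]
gripper_width: 0.0385
```

```bash
python3 l.py .453 .147 .023 .018
```

```text
[0.45367911 0.14756546 0.01840719] 31.3833 [-0.1   0.7  -0.42  2.27  0.93  0.34  1.84] 0.0385 [ 0.8  0.5 -0.7] [-0.05  0.01 -0.03]
z 0.018 shift cm [0.07 0.04 0.05] turn [-0.003  0.001 -0.005] | rows 0.0
sim [-0.09  0.7  -0.43  2.27  0.92  0.34  1.85] e0.000 minj6 0.34
```

Call:
drive_tool(
  rows=[
    [255, 0, 0, 0, 0, 0, 0],
    [255, 0, 0, 0, 0, 0, 0],
    [255, 0, 0, 0, 0, 0, 0],
    [255, 0, 0, 0, 0, 0, 0],
    [255, 0, 0, 0, 0, 0, 0],
    [255, 0, 0, 0, 0, 0, 0],
  ],
  newtons=80,
)

```text
clock: 31.88
eef_pos: [0.4545, 0.1486, 0.0198]
tcp_rot: [-0.012, 0.006, -0.706, 0.708]
force: [-0.4, 0.1, 6.6]
gripper_width: 0.0051
```

Call:
drive_tool(
  rows=[
    [255, 0, -1, 0, 0, 0, 0],
    [255, 0, -3, 0, 0, 0, 0],
    [255, 0, -6, 0, 0, 0, 0],
    [255, 0, -9, 0, 0, 0, 0],
    [255, 0, -12, 0, 0, 0, 0],
    [255, 0, -15, 0, 0, 0, 0],
    [255, 0, -18, 0, 0, 0, 0],
    [255, 0, -18, 0, 0, 0, 0],
  ],
)

```text
clock: 32.55
eef_pos: [0.4546, 0.1506, 0.2033]
tcp_rot: [0.014, -0.004, 0.707, -0.707]
force: [0.9, 0.4, -2.9]
gripper_width: 0.0051
```

```bash
python3 l.py .462 -.174 -.1 .2 .14; python3 -c "
from sim import *
q=pose()[2]['joint_positions'];go(q,[('v',[.5,-.0,.21],down(0)*y(np.pi)),('o',[.462,-.174,.2],down(0)*y(np.pi)),('p',[.462,-.174,.12],down(0)*y(np.pi))])"
```

```text
[0.45460072 0.15062709 0.20333404] 32.55 [ 0.22  0.43 -0.83  2.16  0.48  0.73  2.24] 0.0051 [ 0.9  0.4 -2.9] [ 0.06 -0.06 -0.03]
z 0.2 shift cm [ 0.12  0.33 32.47] turn [ 0.001  0.126 -0.014] | rows 7.8
sim [ 0.86  0.44 -0.77  2.13  0.46  0.74  2.83] e0.000 minj6 0.71
z 0.14 shift cm [ 0.2   6.33 32.47] turn [ 0.001  0.126 -0.014] | rows 7.9
sim [ 0.78  0.53 -0.68  2.18  0.58  0.62  2.72] e0.000 minj6 0.62
v [ 0.53  0.44 -0.82  2.1   0.46  0.78  2.57] e0.000 minj6 0.73
o [ 0.88  0.45 -0.81  2.13  0.48  0.75  2.91] e0.000 minj6 0.75
p [ 0.77  0.56 -0.68  2.19  0.64  0.59  2.76] e0.000 minj6 0.59
```

Call:
drive_tool(
  rows=[
    [255, 0, 0, 2, 0, 0.02, -0.01],
    [255, 0, 0, 5, 0, 0.04, -0.01],
    [255, 0.1, 0, 9, 0, 0.06, -0.014],
    [255, 0.1, 0, 13, 0, 0.08, -0.014],
    [255, 0.1, 0.1, 17, 0, 0.1, -0.014],
    [255, 0.1, 0.2, 21, 0, 0.126, -0.014],
    [255, 0.1, 0.3, 25, 0, 0.126, -0.014],
    [255, 0.1, 0.3, 28.5, 0, 0.126, -0.014],
    [255, 0.1, 0.3, 31.5, 0, 0.126, -0.014],
    [255, 0.1, 0.3, 32.5, 0, 0.126, -0.014],
    [255, 0.1, 0.3, 32.5, 0, 0.126, -0.014],
    [255, 0.1, 0.3, 32.5, 0, 0.126, -0.014],
  ],
)

```text
clock: 33.55
eef_pos: [0.4588, -0.1755, 0.1956]
tcp_rot: [0.039, -0.032, -0.706, 0.707]
force: [-0.4, 0.8, -2.8]
gripper_width: 0.005
```

```bash
python3 l.py .462 -.174 -.1 .2 .135 .1235;  python3 - <<'E'
from h import *
a=cam('top');b=cam('side')
im=np.hstack([cv2.resize(a['img'][195:320,320:450],None,fx=3,fy=3,interpolation=2),cv2.resize(b['img'][140:265,310:440],None,fx=3,fy=3,interpolation=2)])
cv2.imwrite('pics/p9.png',cv2.convertScaleAbs(im,alpha=1.5)[:,:,::-1])
p,r,s=pose(); zu=p[2]-.0195
c=r.as_matrix(); ex=-c[:,0]; ey=np.cross([0,0,1],ex)
for C in [p]:
  K=[[C[0],C[1],0]+sx*.0795*ex+sy*.0885*ey for sx,sy in((1,1),(1,-1),(-1,-1),(-1,1))]
  K=np.array(K);K[:,2]=zu+.008
  print('pred corners top',((proj(a,K)-[320,195])*3).round(0).tolist(),'side',((proj(b,K)-[310,140])*3+[390,0]).round(0).tolist())
E
```

```text
[ 0.45877958 -0.17550363  0.19558853] 33.55 [ 0.86  0.45 -0.77  2.13  0.46  0.74  2.83] 0.005 [-0.4  0.8 -2.8] [ 0.07 -0.   -0.  ]
z 0.2 shift cm [-0.3  -0.44 -0.18] turn [-0.001 -0.001  0.01 ] | rows 0.1
sim [ 0.86  0.44 -0.77  2.13  0.46  0.74  2.83] e0.000 minj6 0.74
z 0.135 shift cm [-0.37  6.06 -0.19] turn [-0.001 -0.001  0.01 ] | rows 1.5
sim [ 0.77  0.53 -0.67  2.18  0.58  0.61  2.72] e0.000 minj6 0.61
z 0.1235 shift cm [-0.38  7.21 -0.19] turn [-0.001 -0.001  0.01 ] | rows 1.7
sim [ 0.76  0.55 -0.65  2.19  0.61  0.59  2.7 ] e0.000 minj6 0.59
pred corners top [[66.0, 27.0], [345.0, 59.0], [328.0, 315.0], [41.0, 280.0]] side [[466.0, 81.0], [670.0, 54.0], [737.0, 206.0], [515.0, 237.0]]
```

View pics/p9.png

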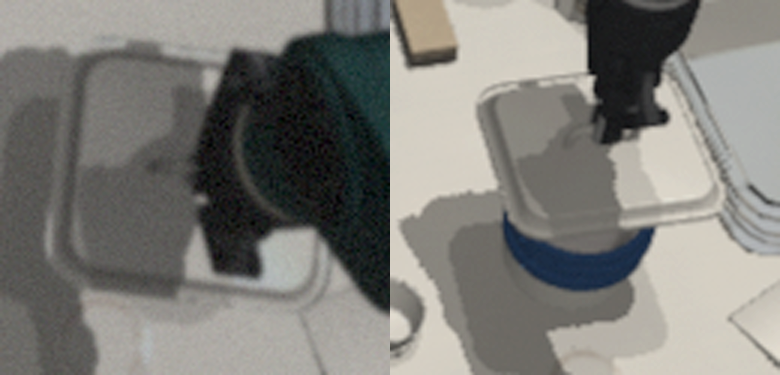

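The lid is level over the nest in both views, within about 2–3 mm of centre: top outline x 50–328 and y 40–305. Nudging it, then lowering.

Call:
drive_tool(
  rows=[
    [255, -0.2, 1, -0.1, 0, 0, 0.01],
    [255, -0.3, 2.5, -0.1, 0, 0, 0.01],
    [255, -0.35, 4, -0.1, 0, 0, 0.01],
    [255, -0.35, 5.3, -0.1, 0, 0, 0.01],
    [255, -0.35, 6.2, -0.1, 0, 0, 0.01],
    [255, -0.35, 6.6, -0.1, 0, 0, 0.01],
    [255, -0.35, 6.6, -0.1, 0, 0, 0.01],
    [255, -0.35, 6.6, -0.1, 0, 0, 0.01],
  ],
)

```text
clock: 34.32
eef_pos: [0.4632, -0.1746, 0.1307]
tcp_rot: [0.034, -0.035, -0.705, 0.707]
force: [-0.2, -0.1, -2.3]
gripper_width: 0.0049
```

Call:
drive_tool(
  rows=[
    [255, 0, 0.25, 0, 0, 0, 0],
    [255, 0, 0.25, 0, 0, 0, 0],
    [255, 0, 0.25, 0, 0, 0, 0],
  ],
)

```text
clock: 34.57
eef_pos: [0.4631, -0.1755, 0.1283]
tcp_rot: [0.034, -0.036, -0.705, 0.707]
force: [-0.1, 0.3, -2.6]
gripper_width: 0.0051
```

Call:
drive_tool(
  rows=[
    [255, 0, 0.2, 0, 0, 0, 0],
    [255, 0, 0.2, 0, 0, 0, 0],
    [255, 0, 0.2, 0, 0, 0, 0],
  ],
)

```text
clock: 34.82
eef_pos: [0.4628, -0.1755, 0.126]
tcp_rot: [0.035, -0.036, -0.705, 0.707]
force: [1.0, 0.7, -3.1]
gripper_width: 0.0044
```

Call:
drive_tool(
  rows=[
    [255, 0, 0.2, 0, 0, 0, 0],
    [255, 0, 0.2, 0, 0, 0, 0],
    [255, 0, 0.2, 0, 0, 0, 0],
  ],
)

```text
clock: 35.07
eef_pos: [0.4629, -0.1754, 0.1239]
tcp_rot: [0.035, -0.036, -0.705, 0.707]
force: [-0.4, -0.6, -2.2]
gripper_width: 0.0047
```

Call:
drive_tool(
  rows=[
    [255, 0, 0.15, 0, 0, 0, 0],
    [255, 0, 0.15, 0, 0, 0, 0],
    [255, 0, 0.15, 0, 0, 0, 0],
  ],
)

```text
clock: 35.32
eef_pos: [0.4645, -0.1754, 0.1238]
tcp_rot: [0.034, -0.037, -0.705, 0.708]
force: [-0.9, 0.3, 8.6]
gripper_width: 0.0049
```

Call:
drive_tool(
  rows=[
    [255, 0, 0.1, 0, 0, 0, 0],
    [255, 0, 0.1, 0, 0, 0, 0],
    [255, 0, 0.1, 0, 0, 0, 0],
  ],
)

```text
clock: 35.57
eef_pos: [0.4657, -0.1754, 0.1237]
tcp_rot: [0.033, -0.037, -0.705, 0.708]
force: [-1.9, 0.2, 14.1]
gripper_width: 0.005
```

Call:
drive_tool(
  rows=[
    [255, 0, -0.2, 0, 0, 0, 0],
    [255, 0, -0.2, 0, 0, 0, 0],
    [255, 0, -0.2, 0, 0, 0, 0],
  ],
)

```text
clock: 35.82
eef_pos: [0.4632, -0.1754, 0.1238]
tcp_rot: [0.034, -0.036, -0.705, 0.707]
force: [0.0, 0.2, 4.6]
gripper_width: 0.0047
```

Call:
drive_tool(
  rows=[
    [235, 0, -0.05, 0, 0, 0, 0],
    [220, 0, -0.05, 0, 0, 0, 0],
    [190, 0, -0.05, 0, 0, 0, 0],
    [160, 0, -0.05, 0, 0, 0, 0],
    [150, 0, -0.05, 0, 0, 0, 0],
    [150, 0, -0.5, 0, 0, 0, 0],
    [150, 0, -2, 0, 0, 0, 0],
    [150, 0, -5, 0, 0, 0, 0],
    [150, 0, -8, 0, 0, 0, 0],
    [150, 0, -11, 0, 0, 0, 0],
    [150, 0, -12, -4, 0, 0, 0],
    [150, 0, -12, -8, 0, 0, 0],
  ],
)

```text
clock: 36.82
eef_pos: [0.4729, -0.0974, 0.2463]
tcp_rot: [0.035, -0.041, -0.705, 0.708]
force: [1.7, 1.1, -1.2]
gripper_width: 0.0355
```

Call:
drive_tool(
  rows=[
    [150, 0, 0, -4, 0, 0, 0],
    [150, 0, 0, -8, 0, 0, 0],
    [150, 0, 0, -12, 0, 0, 0],
    [150, 0, 0, -16, 0, 0, 0],
    [150, 0, 0, -20, 0, 0, 0],
    [150, 0, 0, -24, 0, 0, 0],
    [150, 0, 0, -24, 0, 0, 0],
    [150, 0, 0, -24, 0, 0, 0],
  ],
)

```text
clock: 37.48
eef_pos: [0.4942, 0.1471, 0.2433]
tcp_rot: [0.032, -0.034, -0.706, 0.707]
force: [0.3, -1.1, -0.8]
gripper_width: 0.0349
```

Run:
```python
from ext import *
a=cam('top');b=cam('side')
im=np.hstack([cv2.resize(a['img'][195:320,240:450],None,fx=2,fy=2.0,interpolation=2),cv2.resize(b['img'][140:265,270:450],None,fx=2,fy=2,interpolation=2)])
im=cv2.convertScaleAbs(im,alpha=1.5)
cv2.imwrite('pics/p10.png',im[:,:,::-1])
p,r,s=pose();print(s['clock'],p)
for C in [(.462,-.174)]:
  print('top',((proj(a,[[*C,.117],[*C,.138]])-[240,195])*2).round(0),'side',((proj(b,[[*C,.117],[*C,.138]])-[270,140])*2+[420,0]).round(0))
```

```text
37.5833 [0.49417318 0.14261865 0.2424359 ]
top [[273. 113.]
 [278. 112.]] side [[627. 125.]
 [630. 115.]]
```

Run:
```python
from ext import *
import pickle
a0,b0=pickle.load(open('v0.pkl','rb'))
R2=cv2.RETR_EXTERNAL
for n,c0 in(('top',a0),('side',b0)):
    c=cam(n); g=cv2.GaussianBlur(c['img'],(0,0),1).mean(2).astype(np.uint8)
    u,v=proj(c,[.462,-.174,.117])[0].round().astype(int)
    # half-extents: outermost strong edge along rays through the centre
    e=cv2.Canny(g,15,40)
    ex=np.array([np.cos(-.1),np.sin(-.1)]);ey=np.array([-ex[1],ex[0]])
    for nm,d,hw in(('x',ex,.0795),('y',ey,.0885)):
        for off in(-.04,0,.04):
            o=np.array([.462,-.174])+off*(ey if nm=='x' else ex); S_=[]
            for sg in(1,-1):
                for t in np.arange(hw-.014,hw+.014,.0005):
                    p=proj(c,[*(o+sg*t*d),.117-.004])[0]; q=tuple(p.round().astype(int))
                    if e[q[1],q[0]]: S_.append(round(sg*t*1000,1))
            print(n,nm,off,S_)
    m=cv2.inRange(cv2.cvtColor(c['img'],cv2.COLOR_RGB2HSV),(103,90,35),(130,255,255)); m[:,:325]=0; m[:150]=0
    ys,xs=np.where(m>0); print(n,'blue left',len(xs),xs.min() if len(xs) else '',xs.max() if len(xs) else '',ys.min() if len(xs) else '')
    print('pred blue x side',ext(c,[.462,-.174],.104,[0,0],1))
    # bystanders: change since start away from work
    d=cv2.absdiff(cv2.GaussianBlur(c['img'],(0,0),1.5),cv2.GaussianBlur(c0['img'],(0,0),1.5)).max(2)
    for nm,P in(('cup',[.435,.007,.037]),('timer',[.716,.102,.05])):
        w=proj(c,P)[0].round().astype(int); print(nm,d[w[1]-14:w[1]+15,w[0]-14:w[0]+15].mean().round(1))
```

```text
top x -0.04 [np.float64(71.5), np.float64(72.0), np.float64(72.5), np.float64(73.0), np.float64(-66.0), np.float64(-66.5), np.float64(-67.0), np.float64(-67.5), np.float64(-72.0), np.float64(-72.5), np.float64(-73.0), np.float64(-73.5), np.float64(-84.0), np.float64(-84.5), np.float64(-85.0), np.float64(-85.5)]
top x 0 [np.float64(70.5), np.float64(71.0), np.float64(71.5), np.float64(72.0), np.float64(72.5), np.float64(-65.5), np.float64(-66.0), np.float64(-66.5), np.float64(-73.0), np.float64(-73.5), np.float64(-74.0), np.float64(-74.5), np.float64(-81.0), np.float64(-81.5), np.float64(-82.0), np.float64(-82.5), np.float64(-89.0), np.float64(-89.5), np.float64(-90.0), np.float64(-90.5)]
top x 0.04 [np.float64(65.5), np.float64(70.0), np.float64(70.5), np.float64(71.0), np.float64(71.5), np.float64(-65.5), np.float64(-72.0), np.float64(-72.5), np.float64(-73.0), np.float64(-73.5), np.float64(-88.0), np.float64(-88.5), np.float64(-89.0)]
top y -0.04 [np.float64(74.5), np.float64(81.0), np.float64(81.5), np.float64(82.0), np.float64(82.5), np.float64(89.0), np.float64(89.5), np.float64
[... 3814 characters left out ...]
float64(-100.5), np.float64(-101.0), np.float64(-101.5)]
side y 0.04 [np.float64(79.5), np.float64(80.0), np.float64(80.5), np.float64(81.0), np.float64(81.5), np.float64(82.0), np.float64(90.5), np.float64(91.0), np.float64(91.5), np.float64(92.0), np.float64(92.5), np.float64(-75.0), np.float64(-75.5), np.float64(-76.0), np.float64(-76.5), np.float64(-77.0), np.float64(-83.0), np.float64(-83.5), np.float64(-84.0), np.float64(-84.5), np.float64(-85.0), np.float64(-85.5), np.float64(-94.0), np.float64(-94.5), np.float64(-95.0), np.float64(-95.5), np.float64(-96.0), np.float64(-96.5)]
side blue left 55 366 387 232
pred blue x side (array([347., 186.]), array([398., 229.]))
cup 17.7
timer 48.4
```

```bash
python3 -c "
from h import *
print(pose()[2]['force']); print(job.finish_job())"
```

```text
[-0.29576302 -0.28788552 -0.6342993 ]
the job is handed in; nothing more can be done
None
```

The job is done and handed in at about 37.6 s. All three covers are nested upside down in the dish, and the pan lid lies over the top cover's mouth.

**Covers:** each one met its seat at the expected height. The rim edges were at about 66, 85 and 104 mm above the table. The last picture of the nest showed the three rims stacked concentric and level.

**Lid:** it touched down at 104 mm, also as expected. Edge measurements after release put its outline within about 2 mm of the nest centre in both views, with no visible tilt. The arm is clear of everything and the wrist force reads about zero.

**What was not confirmed or disagreed:**
- The picture limit was reached, so the lid after release was checked only by edge measurements, not by eye.
- The final check that the sauce cup and timer had not moved was inconclusive, because the arm or its shadow covered them in the images. The thermometer was not checked. I saw no contact with any of them during the work.
- The two cameras disagreed by 2–5 mm on absolute positions, so I aligned parts relative to each other within a single view.
- The first approach ran into two wrist joint limits. I re-routed the arm, and nothing was touched.

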